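# Clamp a test sieve on the shaker and set its amplitude

### The job

Set the test sieve upright into the receiver of the sieve shaker, then bring the hold-down frame down onto its rim, guiding it all the way rather than letting it drop. Once the sieve is clamped, turn the amplitude dial up to 7 on its scale of 0 to 10, and leave the other things on the bench where they are.

Things in the scene. Friction and masses are not known exactly. Their poses are not given: they have to be found in the camera images.
- sieve_center (a point): Loose test sieve: an open steel cylinder with a wire mesh, about 70 mm in outside diameter, 39 mm high, wall about 5 mm, 0.16 kg, standing upright on the bench among a jar and a beaker. The point lies on its axis half-way up, 19.5 mm above its foot; z points up out of its open mouth. Take it across the outside.
- receiver (a point): Centre of the floor of the round steel receiver pan on the sieve shaker (fixed; white housing 170 x 270 x 52 mm, receiver midway front to back and 70 mm from its left end), 76 mm above the bench. The sieve stands on this floor inside a rim 6 mm high, 75 mm in inside, 85 mm in outside diameter. Axes: x from the machine's front to its back, y to its left, z up.
- holddown (a joint): Angle (rad) of the heavy steel hold-down frame (0.35 kg, 110 mm wide) hinged behind the receiver: 1.65 to 1.8 standing open, just past upright, where it stays; 0 lying level on the rim of a seated sieve, held there by its weight through pads on its cross strap; -0.15 with no sieve under it. It grows as the frame swings up and back. Slight hinge friction (0.1 N m): let go half-way, it falls.
- holddown_hinge (a point): Middle of the hinge axis of the hold-down frame, 64 mm behind the receiver's centre and 44 mm above its floor; the axis runs along the machine's y. Axes as for the receiver.
- holddown_grip (a point): Middle of the round grip bar at the frame's free end, 13 mm thick, 76 mm long, along the machine's y, free all round. With the frame at 0 it lies 125 mm in front of the hinge axis and 28 mm above it, 33 mm above the sieve's rim; it moves round the hinge axis at 128 mm radius and stands about 240 mm above the bench when open. Its axes turn with the frame.
- dial (a joint): Angle of the amplitude dial (rad), clockwise from above: 0 at mark 0, 4.712 at mark 10 (end stops); one division is 0.471 rad (27 degrees), so 7 is 3.299. Light even friction (0.05 N m); it stays where it is left. The pointer's direction is the machine's x axis turned counter-clockwise by 2.356 minus the joint value: 0 front left, 5 straight back, 10 front right.
- dial_axis (a point): Point on the dial's vertical axis at the height to grip, 80 mm above the bench, 137 mm right of and 18 mm nearer the front than the receiver; does not turn; axes as for the receiver. The dial is a black knob: a bar 13 mm thick, 56 mm long, 57 to 89 mm above the bench, on a 62 mm disc. The bar's pointed end, with a white line, is the pointer. The panel under it is 53 mm above the bench.
- pointer_tip (a point): Top of the dial's pointed, white-marked end, 27 mm from the dial's axis. Round the knob eleven white ticks on the flat black panel are the marks 0 to 10, clockwise, longer ones at 0, 5 and 10; outside them a grey band swells from 0 to 10.
- sample_jar_center (a point): Bystander: clear sample jar with a white screw lid, 52 mm wide, 72 mm high, loose, 0.09 kg. Point half-way up.
- glass_beaker_center (a point): Bystander: glass beaker, 72 mm wide, 93 mm high, loose, 0.11 kg. Point half-way up.
- brush: Bystander: brush with a wooden handle lying at the far left of the bench, 189 mm long, loose. Origin under its middle.
- red_lid_jar: Bystander: clear sample jar with a red screw lid standing behind, between the shaker and the hood, 52 mm wide, 72 mm high, loose. Origin under its middle.

How it is judged:
On the way, in this order (a step that is already met when the one before it is completed fails the run):
1. the sieve stands upright on the receiver's floor, inside its rim (horizontal distance between sieve_center and receiver below 0.005 m and z of sieve_center in the frame of receiver below 0.0215 m and angle between sieve_center's own z axis and vertical below 0.06 rad), for 0.2 s.
2. the hold-down frame lies on the rim of the seated sieve (value of joint holddown between -0.06 and 0.06 rad and horizontal distance between sieve_center and receiver below 0.005 m and z of sieve_center in the frame of receiver below 0.0215 m), for 0.2 s.
3. the dial's pointer stands at 7 (value of joint dial between 3.179 and 3.419 rad), for 0.2 s.
At the end, for the whole second after the job is handed in: The sieve stands upright on the receiver's floor inside its rim (within 5 mm of centre), the hold-down frame lies on its rim (within 0.06 rad of level), and the dial's pointer stands at 7 within a quarter of a division (3.299 +- 0.12 rad) (all of step 2 and all of step 3 and angle between sieve_center's own z axis and vertical below 0.06 rad); the robot touches nothing.
It fails at once if the hold-down frame is let fall (it closes faster than 5 rad/s) (velocity of joint holddown below -5 rad/s).
It fails at once if the sieve is dropped: over the receiver, more than 15 mm above its floor, and not held (horizontal distance between sieve_center and receiver below 0.03 m and z of sieve_center in the frame of receiver above 0.0345 m and contact force between the fingers and test_sieve below 0.1 N).
It fails at once if a bystander is pushed more than 3 cm from its place (distance of any of sample_jar_center, glass_beaker_center, brush, red_lid_jar from where it was at the start of the episode above 0.03 m).
It also fails if it takes over 72 s, if anything falls off the work surface, if the arm or the gripper's body presses on something with over 40 N, if the wrist force passes 120 N, or if a joint passes its speed limit or range.

### The arm

A 7-joint arm with a two-finger parallel gripper is mounted at the origin on a cart in front of the work surface, level with it; the furniture and walls round the work are solid. World frame = base frame: x ahead of the robot, y to its left, z up, the work surface at z = 0. Lengths are in m, angles in rad, forces in N, time in s.
With the tool pointing down it reaches from about 0.4 to 0.9 m from the base axis. Payload 5.5 kg.
Tool frame: the origin (TCP) lies midway between the tips of the shut fingers; the grasp point (between the pads) lies 19 mm behind it; z points along the fingers, y is the direction in which the jaws open and shut (so a half turn about z gives the same grasp; the last joint's range is limited). The gripper opens to 85 mm and grips with 20 to 120 N. Pads are 22 mm wide; open, the fingers measure 114 mm over their backs; the gripper's body (76 mm by 85 mm) begins 54 mm behind the grasp point. The pads swing forward as they close: fully open they stand 13 mm farther back than shut.
Start: joints at [1.43, 0.501, -0.427, 1.55, 0.221, 1.138, -0.21], TCP at [0.255, -0.598, 0.231] pointing down, gripper open.
Joint ranges: [-2.88, 2.88], [-0.31, 2.03], [-1.54, 1.56], [0.2, 2.42], [-1.41, 4.55], [0.19, 2.02], [-2.57, 2.57]. Speed limits (rad/s): [2.57, 2.57, 3.14, 3.14, 3.14, 3.14, 3.14].

### API

Orientations are given as a rotation vector (axis times angle).
In Python, from plant import read_state, read_camera, sign_off gives the robot as it stands. The module is installed in compiled form; this text tells all that it offers.
- The arm moves only by the tool apply_moves, never from a script. Its argument "plan" is a list of rows, each a list of 2 entries, a list of its own where there are three numbers: the shift along the world's x, y, z in mm, then the turn, a rotation vector about the world's x, y, z in rad. In form: [[[x, y, z], [ax, ay, az]], ...]. A call has 1 to 8 rows; each row shifts and turns the pose as measured when the row begins; what a row does not reach is not made up. A row lasts 1/10 s, in which the tool goes at most 50 mm and 8.59 degrees, less where a joint would pass 70% of its speed; a pose out of reach is approached as far as the arm can. A call is refused whole if a number of a shift passes 50 or a number of a turn 0.15, either way. A call with a gripper value outside its range is refused whole. "fingers" is the opening, from 0 (shut) to 1 (fully open), set as the call begins (left out, the last holds). The fingers move at their own pace and stop on an object; the grip force is fixed at half the most. Time passes only in rows, so rows that do not move let the fingers close. It gives the time, the measured TCP pose, the force and the opening at its end, in the units of the state.
- read_state(): the state, without advancing time (a new reading comes with each control period).
- read_camera(name): name is "side" or "top" or "wrist"; returns a dict with "image" (420x560x3 uint8, red, green, blue), "z_map" (420x560 float32, m along the optical axis (not along the pixel's ray), 0 where there is no reading), "fovy" (degrees; the focal length in pixels is half the picture's height over the tangent of half this angle, whatever the lens; pixels are square), "cx", "cy" (the principal point, pixels), "position" and "orientation" of the camera in the world. Camera axes: x right, y down, z forward; pixel columns grow to the right and rows downward; lengths in m; the calibration is good to about 2 mm. A picture is of the moment at which its call begins.
- sign_off(): hands the job in, once; it reports no verdict.
The state is a dict: "clock": time; "joint_positions": joint angles; "joint_vel": joint speeds; "effort": joint torques, N m; "eef_pos": TCP position; "tcp_rot": TCP orientation; "force": force on the tool from outside, world axes, zero at the start; "wrist_torque": the same for the moment, N m; "finger_gap": finger opening in m.
Only numpy, scipy, OpenCV 4.12 (cv2) and the standard library are available. Lean on these libraries where they do the work, as an engineer would, in place of code of your own. Each camera call takes 0.05 s, during which the arm holds its last target.

## Working session

There is one attempt and no reset: what is moved stays moved. The work goes in short steps, Python scripts to look and compute and a tool call to move; the robot and the scene stay as the last step left them, time stands still between calls to the robot, and variables do not carry over. Pictures are saved under pics/ and viewed, and the job is handed in when it is done.

Besides the shell and the picture viewer there is one more tool, called after "Call:" as name(argument=value, ...), one argument or row to a line, values as JSON. apply_moves: Moves the arm, as the interface text tells. Its arguments: {"type":"object","properties":{"plan":{"type":"array"},"fingers":{"type":"number"}},"required":["plan"]}

```bash
mkdir -p pics; cat > h.py <<'E'
import numpy as np, cv2
from scipy.spatial.transform import Rotation as R
from plant import read_state, read_camera, sign_off
def rot(c):
    o=np.array(c["orientation"],float)
    if o.shape==(3,3): return o
    if o.size==3: return R.from_rotvec(o).as_matrix()
    return R.from_quat(o).as_matrix()
def f(c): return 210/np.tan(np.radians(c["fovy"])/2)
def pts(c):
    z=c["z_map"]; v,u=np.mgrid[0:420,0:560]; F=f(c)
    p=np.stack([(u-c["cx"])/F*z,(v-c["cy"])/F*z,z],-1)
    return p@rot(c).T+np.array(c["position"])
def ray(c,u,v,h):
    F=f(c); d=rot(c)@np.array([(u-c["cx"])/F,(v-c["cy"])/F,1]); p=np.array(c["position"])
    return p+d*(h-p[2])/d[2]
def save(c,n): cv2.imwrite("pics/"+n+".png",c["image"][:,:,::-1])
E
python3 - <<'E'
from h import *
s=read_state()
for k in s: print(k,np.round(s[k],3))
for n in ["side","top","wrist"]:
    c=read_camera(n); save(c,n+"0"); print(n,c["fovy"],c["cx"],c["cy"],c["position"],c["orientation"],(c["z_map"]==0).mean())
E
```

```text
clock 0.0
joint_positions [ 1.43   0.502 -0.427  1.551  0.221  1.138 -0.21 ]
joint_vel [-0.001  0.     0.002  0.     0.001  0.     0.001]
effort [ 0.0000e+00 -5.6952e+01 -5.8160e+00 -2.8094e+01  1.1000e-02  1.2000e-02
  0.0000e+00]
eef_pos [ 0.255 -0.597  0.23 ]
tcp_rot [-3.076 -0.63   0.   ]
force [0.627 0.255 0.482]
wrist_torque [ 0.069  0.021 -0.018]
finger_gap 0.085
side 53.26173851076665 274.6277135837942 213.12447452999407 [ 0.26255781 -0.43526468  1.11039544] [-2.55036853  0.89154778 -0.20637485] 0.003920068027210884
top 56.1201228250479 270.1301319180275 215.42799671450535 [ 0.45199526 -0.01589058  1.32194278] [-2.15648258  2.19263598 -0.10185702] 0.004111394557823129
wrist 58.187120259616805 285.38910240209935 207.1854482877589 [ 0.3236285  -0.56895417  0.37229604] [ 2.40813954 -1.58925166 -0.23939654] 0.003864795918367347
```

View pics/side0.png

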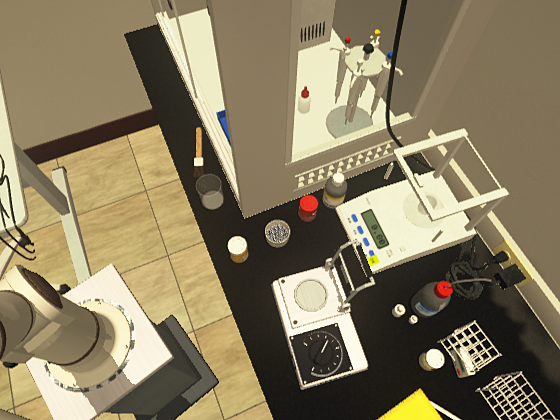

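View pics/top0.png

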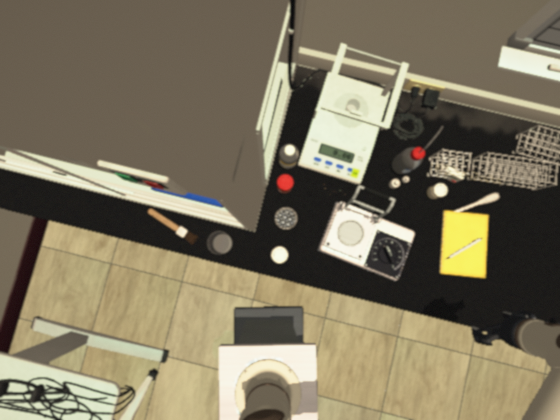

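View pics/wrist0.png

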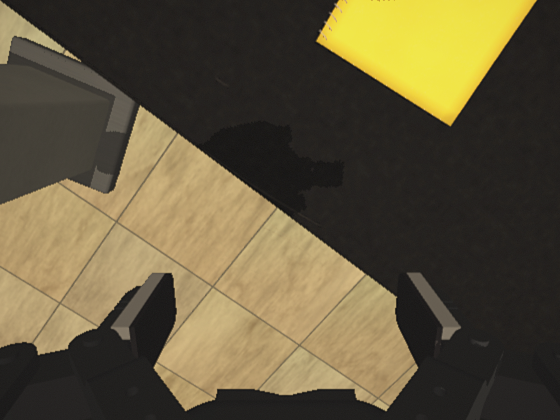

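The side and top views show the sieve at top (286,217), white-lid jar (279,255), beaker (219,242), receiver (351,233), dial (389,253), and the open frame at about (373,200). Now I'll measure them.

```bash
python3 - <<'E'
from h import *
t=read_camera("top"); s=read_camera("side")
P=pts(t); Q=pts(s)
np.set_printoptions(precision=4,suppress=True)
for n,u,v in [("sieve",286,217),("jar",279,255),("beaker",219,242),("red",285,183),("recv",351,233),("dial",389,253),("frame",373,200),("bench",310,270)]: print(n,P[v,u])
for n,u,v in [("sieve",277,233),("jar",237,243),("recv",310,295),("dial",322,352),("beaker",209,185)]: print("s",n,Q[v,u])
def zoom(c,x0,y0,x1,y1,n,k):
    cv2.imwrite("pics/"+n+".png",cv2.resize(c["image"][y0:y1,x0:x1,::-1],None,fx=k,fy=k,interpolation=cv2.INTER_CUBIC))
zoom(t,260,160,420,280,"topz",5); zoom(s,220,210,380,390,"sidez",3)
# machine: points with height .045-.06 in side & top
for nm,X in (("top",P),("side",Q)):
    # housing top ~52mm: white
    im=(t if nm=="top" else s)["image"].astype(int)
    near=(np.hypot(X[...,0]-P[233,351,0],X[...,1]-P[233,351,1])<.35)
    m=(X[...,2]>.044)&(X[...,2]<.060)&near
    m=m.astype(np.uint8); n,l,st,ce=cv2.connectedComponentsWithStats(m)
    i=1+np.argmax(st[1:,4]); xy=X[l==i][:,:2].astype(np.float32)
    print(nm,st[i],cv2.minAreaRect(xy),cv2.boxPoints(cv2.minAreaRect(xy)))
    # sieve rim top 39mm
    for nn,lo,hi,c in (("sieve",.033,.044,P[217,286]),("jar",.066,.078,P[255,279]),("beak",.086,.098,P[242,219]),("red",.066,.078,P[183,285])):
        m=(X[...,2]>lo)&(X[...,2]<hi)&(np.hypot(X[...,0]-c[0],X[...,1]-c[1])<.06)
        if m.sum()>5: print(nm,nn,m.sum(),cv2.minEnclosingCircle(X[m][:,:2].astype(np.float32)),np.median(X[m][:,2]))
E
```

```text
sieve [ 0.5682 -0.0718  0.0009]
jar [ 0.4419 -0.0443  0.0701]
beaker [ 0.488   0.1542 -0.0001]
red [ 0.6717 -0.0678  0.0715]
recv [ 0.5074 -0.2732  0.0759]
dial [ 0.4425 -0.3878  0.0854]
frame [ 0.6217 -0.3684 -0.0041]
bench [ 0.3899 -0.1483 -0.0017]
s sieve [ 0.5654 -0.0641  0.0092]
s jar [ 0.4466 -0.0411  0.0712]
s recv [ 0.5058 -0.2707  0.0763]
s dial [ 0.4369 -0.3929  0.0863]
s beaker [0.4978 0.1743 0.0337]
top [ 321  203   94   77 2222] ((0.48291924595832825, -0.3309251070022583), (0.26832303404808044, 0.17078673839569092), 67.38422393798828) [[ 0.3525 -0.4219]
 [ 0.5102 -0.4876]
 [ 0.6133 -0.2399]
 [ 0.4557 -0.1742]]
top sieve 53 ((0.5625119805335999, -0.07008162885904312), 0.03502903878688812) 0.03743634688025632
top jar 204 ((0.44346511363983154, -0.0459112673997879), 0.02510317973792553) 0.07122133089391136
top beak 83 ((0.4845012426376343, 0.14335158467292786), 0.03633088991045952) 0.0913597711372971
top red 188 ((0.6755172610282898, -0.06854424625635147), 0.025877997279167175) 0.07142461127959754
side [ 272  280   96  107 4147] ((0.48176631331443787, -0.33136773109436035), (0.2686941921710968, 0.16953440010547638), 67.19071960449219) [[ 0.3515 -0.4223]
 [ 0.5078 -0.4881]
 [ 0.612  -0.2404]
 [ 0.4557 -0.1747]]
side sieve 77 ((0.5618821382522583, -0.06930519640445709), 0.03596839681267738) 0.03687185096929335
side jar 270 ((0.4411984086036682, -0.04498504474759102), 0.026254024356603622) 0.07097856974880368
side beak 100 ((0.4837888479232788, 0.1443299949169159), 0.03712138161063194) 0.08956080074047201
side red 241 ((0.688809335231781, -0.05517652630805969), 0.04673831909894943) 0.07059330242531492
```

View pics/topz.png

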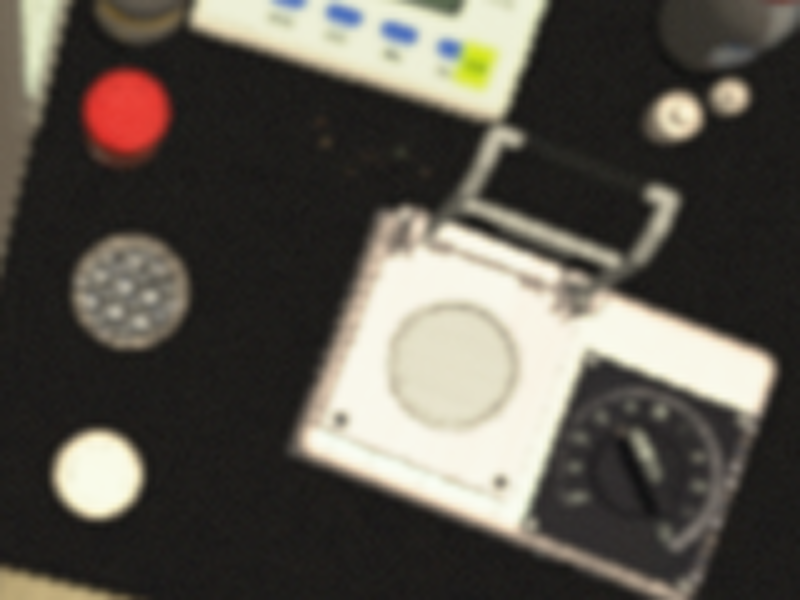

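View pics/sidez.png

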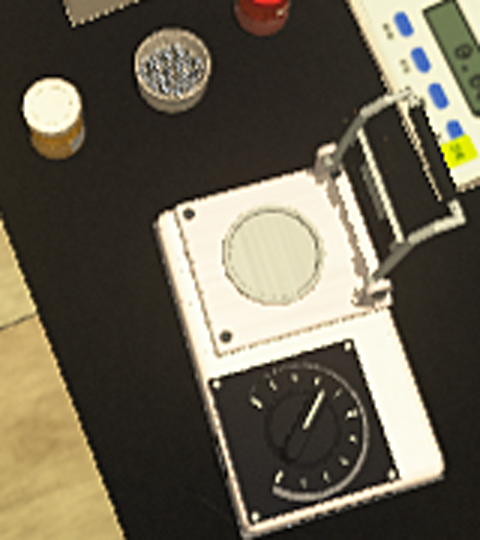

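```bash
python3 - <<'E'
from h import *
np.set_printoptions(precision=4,suppress=True)
for n in ("top","side"):
    c=read_camera(n);X=pts(c);im=c["image"].astype(int)
    # machine yaw from rect long edge
    m=(X[...,2]>.044)&(X[...,2]<.060)&(np.hypot(X[...,0]-.482,X[...,1]+.331)<.2)
    k,l,st,ce=cv2.connectedComponentsWithStats(m.astype(np.uint8)); i=1+np.argmax(st[1:,4])
    b=cv2.boxPoints(cv2.minAreaRect(X[l==i][:,:2].astype(np.float32)))
    ctr=b.mean(0); yl=b[2]-b[1]; yl/=np.linalg.norm(yl); xl=np.array([yl[1],-yl[0]])
    rec=ctr+yl*65; rec=ctr+yl*.065
    print(n,"yaw",np.arctan2(xl[1],xl[0]),"rec",rec,"dial",rec-yl*.137-xl*.018)
    m=(X[...,2]>.071)&(X[...,2]<.086)&(np.hypot(X[...,0]-rec[0],X[...,1]-rec[1])<.055)
    print("rec circle",m.sum(),cv2.minEnclosingCircle(X[m][:,:2].astype(np.float32)), np.median(X[m][:,2]))
    # frame
    m=(X[...,2]>.225)&(X[...,2]<.27)&(np.hypot(X[...,0]-rec[0],X[...,1]-rec[1])<.16)
    print("bar",m.sum(),cv2.minAreaRect(X[m][:,:2].astype(np.float32)),X[m].mean(0),X[m].max(0)) if m.sum() else 0
    # dial bar
    d=rec-yl*.137-xl*.018
    m=(X[...,2]>.078)&(X[...,2]<.095)&(np.hypot(X[...,0]-d[0],X[...,1]-d[1])<.035)
    r=cv2.minAreaRect(X[m][:,:2].astype(np.float32));print("dial",m.sum(),r)
    v,u=np.where(m); 
    w=m&(im.min(-1)>130); print("white",w.sum(),X[w].mean(0)-np.r_[d,0] if w.sum() else 0, X[m].mean(0))
E
```

```text
top yaw -0.39810035 rec [ 0.5083 -0.2713] dial [ 0.4386 -0.3906]
rec circle 796 ((0.5082260966300964, -0.27135169506073), 0.05501893162727356) 0.07553540476000054
bar 227 ((0.5986102223396301, -0.3093019127845764), (0.11009101569652557, 0.037644222378730774), 65.89533233642578) [ 0.6048 -0.3123  0.2415] [ 0.6332 -0.2537  0.2498]
dial 88 ((0.4380941689014435, -0.39161941409111023), (0.05709809437394142, 0.014063986949622631), 23.566144943237305)
white 3 [0.0144 0.0054 0.0885] [ 0.4377 -0.3906  0.088 ]
side yaw -0.39894238 rec [ 0.5068 -0.2722] dial [ 0.437  -0.3914]
rec circle 1173 ((0.5067941546440125, -0.27200451493263245), 0.05495773255825043) 0.07487683803754952
bar 350 ((0.5988643169403076, -0.3090018033981323), (0.11131634563207626, 0.03840307518839836), 65.7061538696289) [ 0.6031 -0.3135  0.2407] [ 0.6326 -0.2542  0.2487]
dial 136 ((0.4359031617641449, -0.39103782176971436), (0.05468137189745903, 0.012334746308624744), 21.680233001708984)
white 17 [0.0118 0.0055 0.0897] [ 0.4353 -0.3913  0.0882]
```

Call:
apply_moves(
  plan=[
    [[10,15,20],[0,0,0.146]],
    [[10,15,20],[0,0,0.146]],
    [[15,20,20],[0,0,0.146]],
    [[15,20,20],[0,0,0.146]],
    [[16,20,10],[0,0,0.146]],
    [[16,20,10],[0,0,0.146]],
    [[16,20,0],[0,0,0.146]],
    [[16,20,0],[0,0,0.146]],
  ],
  fingers=1,
)

```text
clock: 1.15
eef_pos: [0.3675, -0.4451, 0.3337]
tcp_rot: [2.189, 2.251, -0.013]
force: [1.1, -0.3, -0.5]
finger_gap: 0.0852
```

```bash
cat >> h.py <<'E'
def yaw(s):
    M=R.from_rotvec(s["tcp_rot"]).as_matrix(); return np.arctan2(M[1,0],M[0,0]), M[:,2]
def st():
    s=read_state(); y,z=yaw(s); print("t %.2f"%s["clock"],"pos",np.round(s["eef_pos"],4),"yaw %.3f"%y,"z",np.round(z,3),"F",np.round(s["force"],1),"gap %.4f"%s["finger_gap"],"j",np.round(s["joint_positions"],2))
E
python3 -c "from h import *; st()"
```

```text
t 1.15 pos [ 0.3675 -0.4451  0.3337] yaw 1.599 z [-0.004 -0.007 -1.   ] F [ 1.1 -0.3 -0.5] gap 0.0852 j [ 1.42  0.34 -0.75  1.61  0.25  1.29  0.65]
```

Call:
apply_moves(
  plan=[
    [[18,22,0],[0,0,0.143]],
    [[18,22,0],[0,0,0.143]],
    [[18,22,0],[0,0,0.143]],
    [[18,22,0],[0,0,0.143]],
    [[18,22,0],[0,0,0.143]],
    [[18,22,0],[0,0,0.143]],
    [[16,20,0],[0,0,0.143]],
    [[16,20,0],[0,0,0.143]],
  ],
)

```text
clock: 1.95
eef_pos: [0.5119, -0.2661, 0.3358]
tcp_rot: [0.548, 3.083, -0.014]
force: [-1.1, 0.2, -0.3]
finger_gap: 0.085
```

```bash
python3 -c "
from h import *; st(); c=read_camera('wrist'); save(c,'w1'); print(c['position'],rot(c)[:,2]); P=pts(c); print(P[210,280])
for n in ('top','side'): save(read_camera(n),n+'1')"
```

```text
t 1.95 pos [ 0.5119 -0.2661  0.3358] yaw 2.790 z [ 0.009 -0.011 -1.   ] F [-1.1  0.2 -0.3] gap 0.0850 j [ 1.22  0.42 -1.05  1.61  0.38  1.33  1.34]
[ 0.44135645 -0.23975384  0.47682177] [ 0.27995496 -0.11105689 -0.95356782]
[ 0.56225454 -0.29420957  0.06861996]
```

View pics/w1.png

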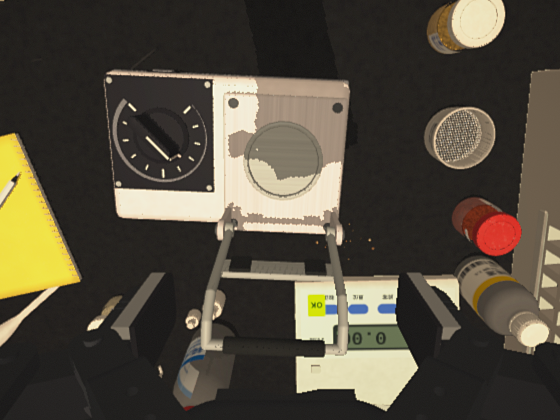

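The wrist view shows everything in one frame: receiver pan (283,160), sieve (460,137), dial (158,143), black grip bar (268,347). The next step is fitting these.

```bash
cat >> h.py <<'E'
from scipy.optimize import least_squares
def circ(xy):
    r=least_squares(lambda p:np.hypot(xy[:,0]-p[0],xy[:,1]-p[1])-p[2],[*xy.mean(0),.035],loss="soft_l1",f_scale=.001)
    return r.x,np.abs(r.fun).mean()
E
python3 - <<'E'
from h import *
np.set_printoptions(precision=4,suppress=True)
for n in ("wrist","top","side"):
    c=read_camera(n);X=pts(c); print(n)
    m=(X[...,2]>.078)&(X[...,2]<.086)&(np.hypot(X[...,0]-.5075,X[...,1]+.272)<.052)
    print("rec rim",m.sum(),circ(X[m][:,:2])if m.sum()>10 else 0)
    m=(X[...,2]>.034)&(X[...,2]<.044)&(np.hypot(X[...,0]-.562,X[...,1]+.07)<.045)
    if m.sum()>10: print("sieve rim",m.sum(),circ(X[m][:,:2]),X[m].mean(0),cv2.minEnclosingCircle(X[m][:,:2].astype(np.float32)))
    m=(X[...,2]>.084)&(X[...,2]<.094)&(np.hypot(X[...,0]-.438,X[...,1]+.391)<.036)
    if m.sum()>10: print("dial",m.sum(),cv2.minAreaRect(X[m][:,:2].astype(np.float32)))
    m=(X[...,2]>.232)&(X[...,2]<.265)&(np.hypot(X[...,0]-.601,X[...,1]+.311)<.06)&(c["image"].max(-1)<90)
    if m.sum()>10: print("bar",m.sum(),cv2.minAreaRect(X[m][:,:2].astype(np.float32)),X[m].mean(0),X[m][:,2].max())
c=read_camera("wrist"); g=cv2.cvtColor(c["image"],cv2.COLOR_RGB2GRAY)
print([ray(c,283,160,.082),ray(c,460,137,.039)])
z=cv2.resize(c["image"][80:220,90:360,::-1],None,fx=2.9,fy=2.9,interpolation=cv2.INTER_CUBIC);cv2.imwrite("pics/w1z.png",z)
z=cv2.resize(c["image"][80:220,400:520,::-1],None,fx=4,fy=4,interpolation=cv2.INTER_CUBIC);cv2.imwrite("pics/w1s.png",z)
E
```

```text
wrist
rec rim 1117 (array([ 0.5093, -0.2711,  0.0396]), np.float64(0.0012719474164745452))
sieve rim 462 (array([ 0.5628, -0.0697,  0.0337]), np.float64(0.0005938848455415569)) [ 0.564  -0.0659  0.037 ] ((0.5629052519798279, -0.06928330659866333), 0.035466209053993225)
dial 720 ((0.43891775608062744, -0.39093858003616333), (0.05734934285283089, 0.013396883383393288), 21.812284469604492)
bar 1789 ((0.6111083626747131, -0.3072502315044403), (0.09969963133335114, 0.01477869413793087), 71.12134552001953) [ 0.6079 -0.3129  0.2428] 0.2467062800257393
top
rec rim 170 (array([ 0.5066, -0.2711,  0.0362]), np.float64(0.007486139439391483))
sieve rim 49 (array([ 0.5623, -0.0699,  0.0336]), np.float64(0.0006154241707575749)) [ 0.5625 -0.0709  0.0378] ((0.5624640583992004, -0.0698210597038269), 0.0349411815404892)
dial 38 ((0.4371180832386017, -0.38911327719688416), (0.0561632364988327, 0.011404692195355892), 14.218669891357422)
bar 126 ((0.6099084615707397, -0.3141021132469177), (0.07413764297962189, 0.013272153213620186), 67.86407470703125) [ 0.6093 -0.3135  0.2442] 0.2501533151999371
side
rec rim 230 (array([ 0.5071, -0.2715,  0.0392]), np.float64(0.0038897110835719056))
sieve rim 55 (array([ 0.5609, -0.0695,  0.0336]), np.float64(0.00079576021415628)) [ 0.5595 -0.0776  0.0372] ((0.5611441135406494, -0.06971289962530136), 0.035084955394268036)
dial 132 ((0.4359956979751587, -0.39099687337875366), (0.055091895163059235, 0.012263373471796513), 21.765043258666992)
bar 195 ((0.6033567786216736, -0.31645965576171875), (0.10277575254440308, 0.024682438001036644), 62.64158630371094) [ 0.6072 -0.3146  0.2432] 0.2481931513306449
[array([ 0.5059, -0.2722,  0.082 ]), array([ 0.5593, -0.0766,  0.039 ])]
```

View pics/w1z.png

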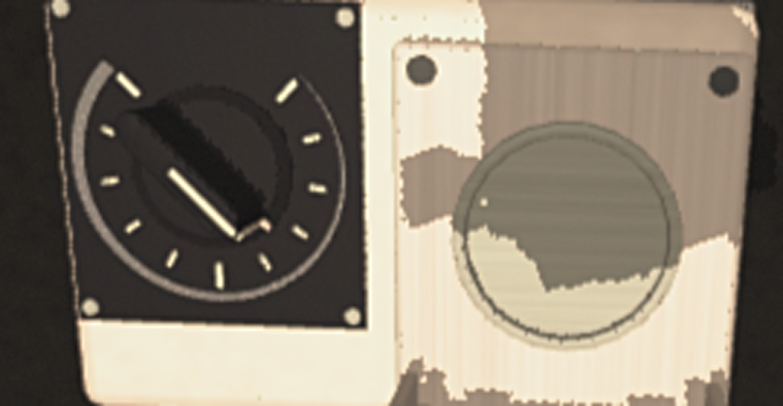

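View pics/w1s.png

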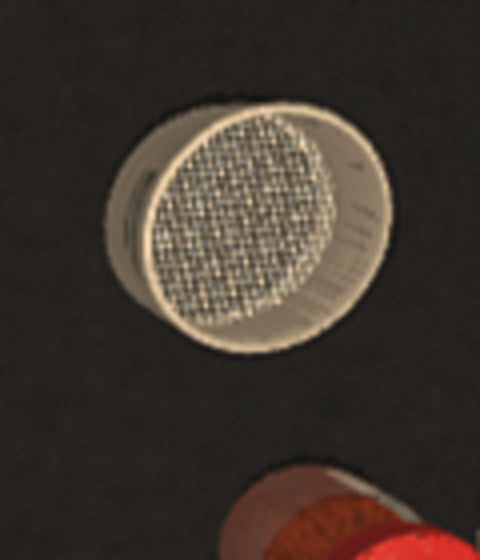

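```bash
python3 - <<'E'
from h import *
np.set_printoptions(precision=4,suppress=True)
c=read_camera("wrist")
a=lambda x0,k,x:x0+(x+.5)/k-.5
print(ray(c,a(90,2.9,566),a(80,2.9,236),.082),ray(c,a(400,4,268),a(80,4,228),.039))
# boundary points by ray: extremes
for (x,y) in [(453,236),(682,236),(566,121),(566,351)]: print("rec",ray(c,a(90,2.9,x),a(80,2.9,y),.082))
for (x,y) in [(145,240),(392,205),(290,103),(250,353)]: print("sv",ray(c,a(400,4,x),a(80,4,y),.039))
E
```

```text
[ 0.5075 -0.2709  0.082 ] [ 0.5615 -0.0696  0.039 ]
rec [ 0.493  -0.3095  0.082 ]
rec [ 0.5223 -0.2315  0.082 ]
rec [ 0.4692 -0.2565  0.082 ]
rec [ 0.5483 -0.2864  0.082 ]
sv [ 0.5525 -0.1033  0.039 ]
sv [ 0.5675 -0.0354  0.039 ]
sv [ 0.5296 -0.0564  0.039 ]
sv [ 0.5954 -0.0825  0.039 ]
```

Call:
apply_moves(
  plan=[
    [[8,33,0],[0.011,0.009,-0.05]],
    [[8,33,0],[0,0,0]],
    [[8,33,0],[0,0,0]],
    [[8,33,-30],[0,0,0]],
    [[8,33,-40],[0,0,0]],
    [[8,30,-40],[0,0,0]],
    [[0,0,-40],[0,0,0]],
    [[0,0,0],[0,0,0]],
  ],
)

```text
clock: 3.15
eef_pos: [0.5574, -0.079, 0.1831]
tcp_rot: [0.686, 3.062, -0.007]
force: [0.0, -0.1, -0.3]
finger_gap: 0.0855
```

```bash
python3 -c "
from h import *; st(); c=read_camera('wrist'); save(c,'w2'); X=pts(c)
m=(X[...,2]>.034)&(X[...,2]<.044)&(np.hypot(X[...,0]-.562,X[...,1]+.07)<.045)
print(m.sum(),circ(X[m][:,:2]),cv2.minEnclosingCircle(X[m][:,:2].astype(np.float32)))"
```

```text
t 3.15 pos [ 0.5574 -0.079   0.1831] yaw 2.701 z [ 0.003 -0.005 -1.   ] F [ 0.  -0.1 -0.3] gap 0.0855 j [ 0.82  0.54 -0.96  1.81  0.51  1.05  0.79]
919 (array([ 0.56284338, -0.06897761,  0.03363654]), np.float64(0.0006123013601332222)) ((0.563363790512085, -0.06908345967531204), 0.03525369614362717)
```

View pics/w2.png

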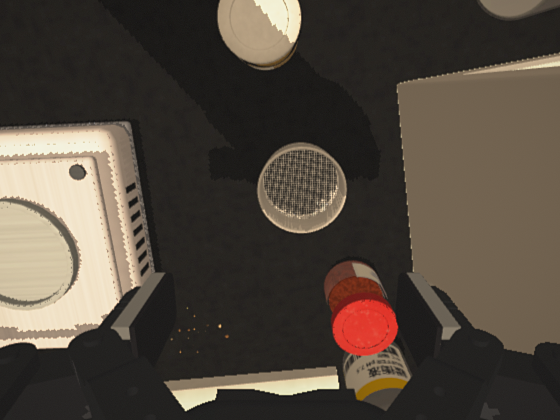

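```bash
python3 -c "
from h import *
np.set_printoptions(precision=4,suppress=True)
c=read_camera('wrist');X=pts(c)
for u,v in [(405,90),(410,150),(415,200),(420,250),(450,110)]: print(X[v,u])
m=(X[...,2]>.02)&(X[...,1]>-.02)&(X[...,0]<.62)&(X[...,0]>.48)
print(X[m].min(0) if m.any() else 0)
m=(X[...,2]>.02)&(X[...,1]>-.03)&(X[...,0]>.54)
print(X[m].min(0))"
```

```text
[0.5298 0.0331 0.0331]
[0.574  0.0217 0.0318]
[0.6127 0.0109 0.0356]
[ 0.6551 -0.0001  0.0371]
[0.54   0.0304 0.1127]
[ 0.4978 -0.02    0.02  ]
[ 0.54 -0.03  0.02]
```

Call:
apply_moves(
  plan=[
    [[3,5,-30],[0.005,0.003,0.04]],
    [[2,4,-30],[0,0,0]],
    [[0,0,-30],[0,0,0]],
    [[0,0,-30],[0,0,0]],
    [[0,0,0],[0,0,0]],
  ],
)

```text
clock: 3.75
eef_pos: [0.5783, -0.0789, 0.08]
tcp_rot: [0.642, 3.042, -0.002]
force: [-1.3, 0.7, -0.6]
finger_gap: 0.0853
```

```bash
python3 -c "
from h import *; st(); c=read_camera('wrist'); save(c,'w3'); X=pts(c)
m=(X[...,2]>.034)&(X[...,2]<.044)&(np.hypot(X[...,0]-.562,X[...,1]+.07)<.045)
print(m.sum(),circ(X[m][:,:2]),cv2.minEnclosingCircle(X[m][:,:2].astype(np.float32)))"
```

```text
t 3.75 pos [ 0.5783 -0.0789  0.08  ] yaw 2.726 z [ 0.032 -0.008 -0.999] F [-1.3  0.7 -0.6] gap 0.0853 j [ 0.72  0.69 -0.84  1.85  0.68  0.87  0.7 ]
2245 (array([ 0.56286504, -0.0688704 ,  0.03355091]), np.float64(0.0006095255178801315)) ((0.563513457775116, -0.06904792040586472), 0.03538385406136513)
```

View pics/w3.png

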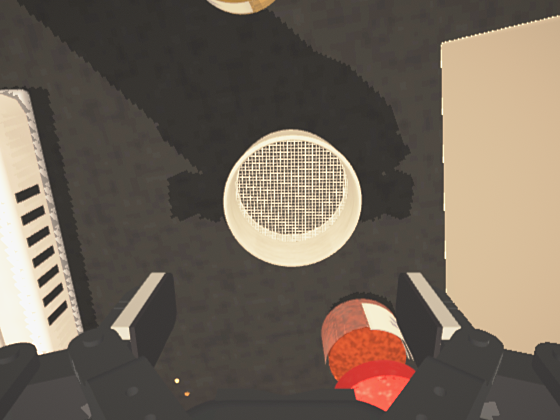

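Call:
apply_moves(
  plan=[
    [[-8,5,0],[0.004,0.016,0.007]],
    [[-8,5,0],[0.004,0.016,0.007]],
    [[0,0,0],[0,0,0]],
  ],
)

```text
clock: 4.1
eef_pos: [0.5676, -0.0698, 0.0895]
tcp_rot: [0.628, 3.067, 0.001]
force: [0.8, 0.7, 0.2]
finger_gap: 0.0852
```

```bash
python3 -c "
from h import *; st()"
```

```text
t 4.10 pos [ 0.5676 -0.0698  0.0895] yaw 2.737 z [ 0.011 -0.001 -1.   ] F [0.8 0.7 0.2] gap 0.0852 j [ 0.72  0.67 -0.86  1.86  0.65  0.91  0.72]
```

Call:
apply_moves(
  plan=[
    [[-3,1,-15],[0,0.006,0]],
    [[-2,0,-15],[0,0.005,0]],
    [[0,0,-12],[0,0,0]],
    [[0,0,0],[0,0,0]],
    [[0,0,0],[0,0,0]],
  ],
)

```text
clock: 4.6
eef_pos: [0.5624, -0.0689, 0.0448]
tcp_rot: [0.63, 3.077, -0.004]
force: [-0.7, -0.7, -0.1]
finger_gap: 0.0857
```

```bash
python3 -c "
from h import *; st()"
```

```text
t 4.60 pos [ 0.5624 -0.0689  0.0448] yaw 2.738 z [ 0.    -0.002 -1.   ] F [-0.7 -0.7 -0.1] gap 0.0857 j [ 0.68  0.73 -0.81  1.88  0.71  0.84  0.67]
```

Aligned; descend to TCP z of about 2 mm.

Call:
apply_moves(
  plan=[
    [[0,0,-13],[0,0,0]],
    [[0,0,-12],[0,0,0]],
    [[0,0,-10],[0,0,0]],
    [[0,0,-6],[0,0,0]],
    [[0,0,0],[0,0,0]],
    [[0,0,0],[0,0,0]],
  ],
)

```text
clock: 5.2
eef_pos: [0.562, -0.0686, -0.0007]
tcp_rot: [-0.63, -3.077, 0.003]
force: [-0.9, 1.2, 0.7]
finger_gap: 0.0854
```

```bash
python3 -c "
from h import *; st(); c=read_camera('wrist'); save(c,'w4'); save(read_camera('side'),'s4'); X=pts(c)
m=(X[...,2]>.034)&(X[...,2]<.044)&(np.hypot(X[...,0]-.562,X[...,1]+.07)<.037)
print(m.sum(),circ(X[m][:,:2]),cv2.minEnclosingCircle(X[m][:,:2].astype(np.float32)))"
```

```text
t 5.20 pos [ 0.562  -0.0686 -0.0007] yaw 2.738 z [-0.001 -0.002 -1.   ] F [-0.9  1.2  0.7] gap 0.0854 j [ 0.64  0.8  -0.75  1.89  0.77  0.78  0.62]
4120 (array([ 0.56257954, -0.06864794,  0.0333989 ]), np.float64(0.0005508601233567905)) ((0.5632879734039307, -0.06926213204860687), 0.03554969280958176)
```

View pics/w4.png

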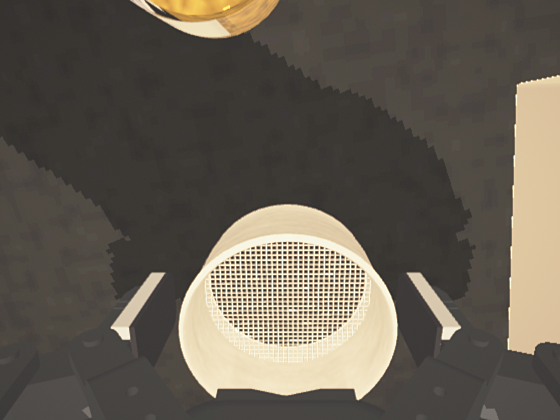

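The sieve at (288,320) is centred between the pads (165 and 407). Closing.

Call:
apply_moves(
  plan=[
    [[0,0,0],[0,0,0]],
    [[0,0,0],[0,0,0]],
    [[0,0,0],[0,0,0]],
    [[0,0,0],[0,0,0]],
    [[0,0,0],[0,0,0]],
  ],
  fingers=0,
)

```text
clock: 5.8
eef_pos: [0.5628, -0.069, 0.0011]
tcp_rot: [0.63, 3.076, -0.004]
force: [0.2, 0.5, -2.4]
finger_gap: 0.0679
```

```bash
python3 -c "
from h import *; st()"
```

```text
t 5.80 pos [ 0.5628 -0.069   0.0011] yaw 2.737 z [ 0.001 -0.003 -1.   ] F [ 0.2  0.5 -2.4] gap 0.0679 j [ 0.64  0.79 -0.75  1.89  0.77  0.78  0.62]
```

Call:
apply_moves(
  plan=[
    [[0,0,15],[0,0,0]],
    [[0,0,20],[0,0,0]],
    [[0,0,25],[0,0,0]],
    [[-2,-5,25],[0,0,0]],
    [[-4,-15,20],[0,0,0]],
    [[-6,-20,10],[0,0,0]],
    [[-6,-20,0],[0,0,0]],
    [[-6,-20,0],[0,0,0]],
  ],
)

```text
clock: 6.6
eef_pos: [0.5384, -0.1453, 0.1275]
tcp_rot: [0.613, 3.077, -0.001]
force: [0.1, -0.2, -1.2]
finger_gap: 0.0678
```

```bash
python3 -c "
from h import *; st()"
```

```text
t 6.60 pos [ 0.5384 -0.1453  0.1275] yaw 2.748 z [ 0.004 -0.002 -1.   ] F [ 0.1 -0.2 -1.2] gap 0.0678 j [ 0.91  0.61 -0.92  1.87  0.59  0.96  0.9 ]
```

Call:
apply_moves(
  plan=[
    [[-5,-21,0],[0,0,0]],
    [[-5,-21,0],[0,0,0]],
    [[-5,-21,0],[0,0,0]],
    [[-5,-21,0],[0,0,0]],
    [[-5,-20,0],[0,0,-0.005]],
    [[-4,-14,0],[0,0,-0.005]],
    [[0,0,0],[0,0,0]],
    [[0,0,0],[0,0,0]],
  ],
)

```text
clock: 7.4
eef_pos: [0.507, -0.2706, 0.135]
tcp_rot: [0.632, 3.069, -0.007]
force: [0.3, 0.8, -1.7]
finger_gap: 0.0679
```

```bash
python3 -c "
from h import *; st(); c=read_camera('wrist'); save(c,'w5'); save(read_camera('side'),'s5'); save(read_camera('top'),'t5')"
```

```text
t 7.40 pos [ 0.507  -0.2706  0.135 ] yaw 2.735 z [ 0.007 -0.006 -1.   ] F [ 0.3  0.8 -1.7] gap 0.0679 j [ 1.12  0.62 -0.91  1.82  0.59  0.98  1.13]
```

View pics/w5.png

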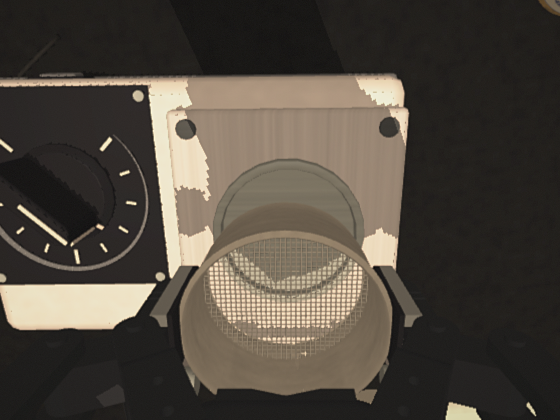

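View pics/s5.png

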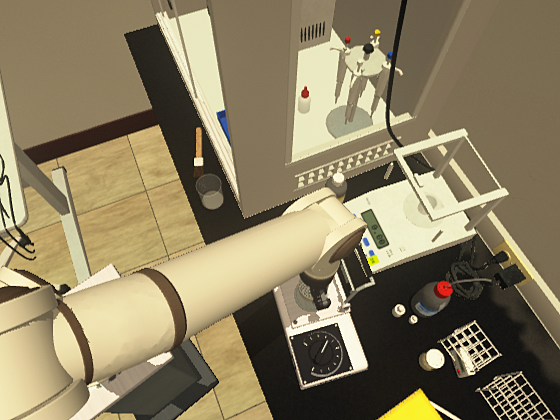

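```bash
python3 - <<'E'
from h import *
np.set_printoptions(precision=4,suppress=True)
c=read_camera("wrist");X=pts(c);s=read_state();p=s["eef_pos"]
Y=-.399; xl=np.array([np.cos(Y),np.sin(Y)]); yl=np.array([-xl[1],xl[0]])
m=(X[...,2]>.078)&(X[...,2]<.086)&(np.hypot(X[...,0]-.508,X[...,1]+.271)<.048)
xy=X[m][:,:2]; cc=circ(xy); print(m.sum(),cc)
for q in ((215,225),(363,225),(289,158.5)):
    w=ray(c,*q,.082)[:2]-np.array([.508,-.2713]); print(q,w@xl*1e3,w@yl*1e3)
# sieve rim, held: z about p.z+.038
h=p[2]-.0011+.039
m=(abs(X[...,2]-h)<.006)&(np.hypot(X[...,0]-p[0],X[...,1]-p[1])<.0385)
cs=circ(X[m][:,:2]);print(m.sum(),cs,cv2.minEnclosingCircle(X[m][:,:2].astype(np.float32)),p,h, X[m][:,2].max())
d=cs[0][:2]-np.array(p[:2]);print("sieve-tcp mach x,y mm",d@xl*1e3,d@yl*1e3)
E
```

```text
2969 (array([ 0.5091, -0.2708,  0.0395]), np.float64(0.0012505006782200046))
(215, 225) -5.405058298960531 -38.43953195152826
(363, 225) -5.085384187095337 42.492070667077236
(289, 158.5) -41.868121404209354 2.1546974587395225
5787 (array([ 0.5067, -0.2702,  0.0336]), np.float64(0.0008913576560133678)) ((0.5047833919525146, -0.268921434879303), 0.038071174174547195) [ 0.5073 -0.2699  0.1347] 0.17263386850734125 0.1786227752389502
sieve-tcp mach x,y mm -0.42130895307714417 -0.549724763815325
```

Call:
apply_moves(
  plan=[
    [[2,0,-12],[0.006,0.007,0]],
    [[0,0,-12],[0,0,0]],
    [[0,0,-10],[0,0,0]],
    [[0,0,0],[0,0,0]],
    [[0,0,0],[0,0,0]],
  ],
)

```text
clock: 8.1
eef_pos: [0.5097, -0.2666, 0.0964]
tcp_rot: [-0.623, -3.076, -0.004]
force: [-0.2, -0.2, -1.9]
finger_gap: 0.0681
```

```bash
python3 -c "
from h import *; st(); c=read_camera('wrist'); save(c,'w6')"
```

```text
t 8.10 pos [ 0.5097 -0.2666  0.0964] yaw 2.742 z [-0.002  0.003 -1.   ] F [-0.2 -0.2 -1.9] gap 0.0681 j [ 1.08  0.68 -0.87  1.83  0.63  0.94  1.1 ]
```

View pics/w6.png

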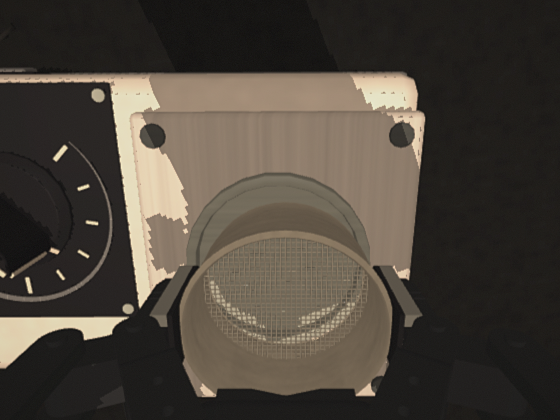

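Call:
apply_moves(
  plan=[
    [[0,-2,-3],[0,0,0]],
    [[0,-2,-3],[-0.002,-0.002,0]],
    [[0,0,0],[0,0,0]],
    [[0,0,0],[0,0,0]],
  ],
)

```text
clock: 8.55
eef_pos: [0.5099, -0.2715, 0.0906]
tcp_rot: [0.625, 3.078, -0.0]
force: [-0.8, -0.3, -1.3]
finger_gap: 0.0677
```

```bash
python3 - <<'E'
from h import *
st(); c=read_camera('wrist'); save(c,'w7')
cv2.imwrite("pics/w7z.png",cv2.resize(c["image"][150:420,160:420,::-1],None,fx=2.2,fy=2.2))
E
```

```text
t 8.55 pos [ 0.5099 -0.2715  0.0906] yaw 2.741 z [ 0.001 -0.    -1.   ] F [-0.8 -0.3 -1.3] gap 0.0677 j [ 1.08  0.69 -0.86  1.83  0.64  0.93  1.1 ]
```

View pics/w7z.png

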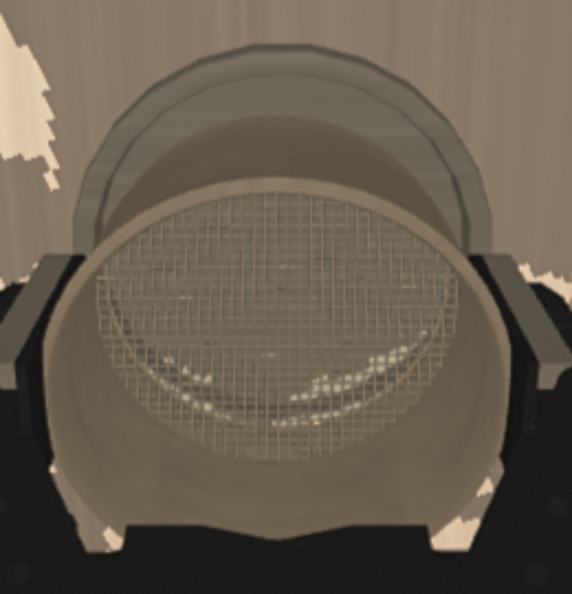

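Call:
apply_moves(
  plan=[
    [[0,1,-3],[0,0,0]],
    [[0,0,-3],[0,0,0]],
    [[0,0,0],[0,0,0]],
    [[0,0,0],[0,0,0]],
  ],
)

```text
clock: 9.0
eef_pos: [0.5101, -0.2706, 0.0845]
tcp_rot: [0.625, 3.077, -0.001]
force: [0.1, -0.5, -1.9]
finger_gap: 0.0681
```

```bash
python3 -c "
from h import *; st()"
```

```text
t 9.00 pos [ 0.5101 -0.2706  0.0845] yaw 2.741 z [ 0.001 -0.001 -1.   ] F [ 0.1 -0.5 -1.9] gap 0.0681 j [ 1.07  0.69 -0.85  1.84  0.65  0.92  1.09]
```

Call:
apply_moves(
  plan=[
    [[-0.5,0,-2],[0,0,0]],
    [[0,0,-2],[0,0,0]],
    [[0,0,-2],[0,0,0]],
    [[0,0,-1],[0,0,0]],
  ],
)

```text
clock: 9.4
eef_pos: [0.5096, -0.2706, 0.0771]
tcp_rot: [0.625, 3.077, -0.001]
force: [-0.6, -0.5, -2.9]
finger_gap: 0.0683
```

```bash
python3 - <<'E'
from h import *
st(); c=read_camera('wrist'); save(c,'w8')
cv2.imwrite("pics/w8z.png",cv2.resize(c["image"][150:420,160:420,::-1],None,fx=2.2,fy=2.2))
E
```

```text
t 9.40 pos [ 0.5096 -0.2706  0.0771] yaw 2.741 z [ 0.001 -0.001 -1.   ] F [-0.6 -0.5 -2.9] gap 0.0683 j [ 1.07  0.7  -0.84  1.84  0.66  0.9   1.08]
```

View pics/w8z.png

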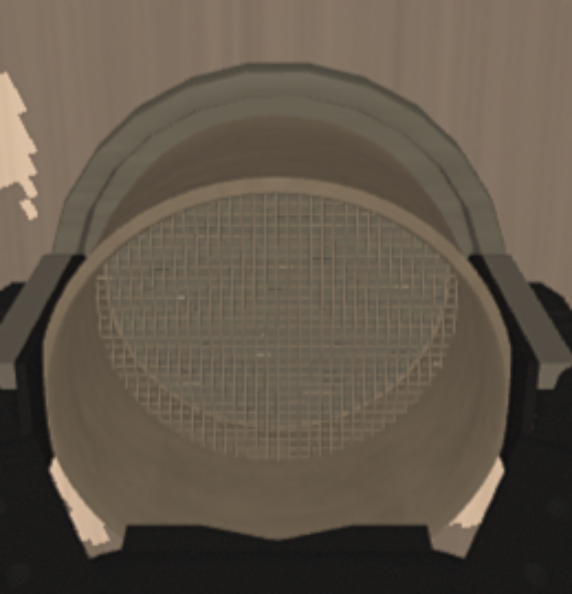

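Call:
apply_moves(
  plan=[
    [[0,0,-1],[0,0,0]],
    [[0,0,-1],[0,0,0]],
    [[0,0,-1],[0,0,0]],
  ],
)

```text
clock: 9.75
eef_pos: [0.5098, -0.2706, 0.0768]
tcp_rot: [0.625, 3.078, -0.004]
force: [-3.5, 1.1, 7.7]
finger_gap: 0.0679
```

```bash
python3 -c "
from h import *; st()"
```

```text
t 9.75 pos [ 0.5098 -0.2706  0.0768] yaw 2.741 z [ 0.    -0.003 -1.   ] F [-3.5  1.1  7.7] gap 0.0679 j [ 1.07  0.7  -0.84  1.84  0.66  0.9   1.08]
```

On the floor (7.7 N up, at the expected height). Release.

Call:
apply_moves(
  plan=[
    [[0,0,0],[0,0,0]],
    [[0,0,0],[0,0,0]],
    [[0,0,0],[0,0,0]],
    [[0,0,0],[0,0,0]],
  ],
  fingers=1,
)

```text
clock: 10.15
eef_pos: [0.511, -0.271, 0.0778]
tcp_rot: [0.624, 3.075, -0.006]
force: [0.4, -0.0, -0.5]
finger_gap: 0.0852
```

Call:
apply_moves(
  plan=[
    [[0,0,10],[0,0,0]],
    [[0,0,15],[0,0,0]],
    [[0,0,20],[0,0,0]],
    [[0,0,30],[0,0,0]],
    [[-5,2,30],[0,0,0]],
    [[-10,4,30],[0,0,0]],
    [[-10,4,10],[0,0,0]],
    [[0,0,0],[0,0,0]],
  ],
)

```text
clock: 10.95
eef_pos: [0.4864, -0.2589, 0.2354]
tcp_rot: [0.619, 3.073, -0.006]
force: [-0.5, 0.1, 0.2]
finger_gap: 0.0855
```

```bash
python3 - <<'E'
from h import *
st(); c=read_camera('wrist'); save(c,'w9'); X=pts(c)
np.set_printoptions(precision=4,suppress=True)
m=(X[...,2]>.110)&(X[...,2]<.120)&(np.hypot(X[...,0]-.509,X[...,1]+.271)<.042)
print(m.sum(),circ(X[m][:,:2]),X[m][:,2].mean())
m=(X[...,2]>.078)&(X[...,2]<.086)&(np.hypot(X[...,0]-.509,X[...,1]+.271)<.048)&(np.hypot(X[...,0]-.509,X[...,1]+.271)>.037)
print(m.sum(),circ(X[m][:,:2]))
E
```

```text
t 10.95 pos [ 0.4864 -0.2589  0.2354] yaw 2.744 z [ 0.006 -0.005 -1.   ] F [-0.5  0.1  0.2] gap 0.0855 j [ 1.23  0.47 -1.02  1.79  0.44  1.13  1.23]
1028 (array([ 0.5098, -0.2714,  0.0336]), np.float64(0.0006020333809499356)) 0.11317177646530838
1018 (array([ 0.5094, -0.2711,  0.0399]), np.float64(0.0012076085903902451))
```

View pics/w9.png

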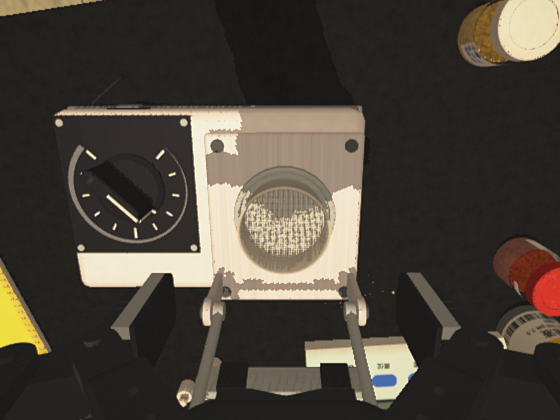

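Call:
apply_moves(
  plan=[
    [[-5,2,20],[0.003,0.003,-0.14]],
    [[-5,2,25],[0.003,0.003,-0.14]],
    [[0,0,25],[0,0,-0.14]],
    [[0,0,20],[0,0,-0.14]],
    [[10,-4,10],[0,0,-0.14]],
    [[15,-7,0],[0,0,-0.14]],
    [[15,-7,0],[0,0,-0.14]],
    [[15,-7,0],[0,0,-0.14]],
  ],
  fingers=0.6,
)

```text
clock: 11.8
eef_pos: [0.5318, -0.2812, 0.3358]
tcp_rot: [-2.209, -2.23, -0.007]
force: [-0.4, -0.2, -0.0]
finger_gap: 0.0513
```

```bash
python3 -c "
from h import *; st()"
```

```text
t 11.80 pos [ 0.5318 -0.2812  0.3358] yaw 1.580 z [ 0.001  0.005 -1.   ] F [-0.4 -0.2 -0. ] gap 0.0513 j [ 1.04  0.4  -0.81  1.54  0.29  1.33  0.21]
```

Remaining: (78, −32) mm, yaw −0.41.

Call:
apply_moves(
  plan=[
    [[13,-6,0],[-0.003,0,-0.1]],
    [[13,-6,0],[0,0,-0.1]],
    [[13,-6,0],[0,0,-0.1]],
    [[13,-6,0],[0,0,-0.08]],
    [[13,-4,0],[0,0,0]],
    [[10,-3,-10],[0,0,0]],
    [[0,0,0],[0,0,0]],
    [[0,0,0],[0,0,0]],
  ],
)

```text
clock: 12.6
eef_pos: [0.6117, -0.3135, 0.3155]
tcp_rot: [-2.6, -1.744, 0.003]
force: [-0.4, -0.1, -0.2]
finger_gap: 0.0513
```

```bash
python3 - <<'E'
from h import *
np.set_printoptions(precision=4,suppress=True)
st()
for n in ("wrist","side","top"):
    c=read_camera(n); save(c,n+'10'); X=pts(c)
    m=(X[...,2]>.232)&(X[...,2]<.255)&(np.hypot(X[...,0]-.61,X[...,1]+.314)<.05)&(c["image"].max(-1)<90)
    if m.sum()>10: print(n,"bar",m.sum(),cv2.minAreaRect(X[m][:,:2].astype(np.float32)),X[m].mean(0),X[m][:,2].max())
E
```

```text
t 12.60 pos [ 0.6117 -0.3135  0.3155] yaw 1.182 z [-0.008  0.008 -1.   ] F [-0.4 -0.1 -0.2] gap 0.0513 j [ 0.87  0.57 -0.68  1.32  0.35  1.38 -0.19]
wrist bar 2537 ((0.6105748414993286, -0.3127591907978058), (0.09403283149003983, 0.01649196818470955), 69.69526672363281) [ 0.612 -0.311  0.244] 0.24743696728131004
side bar 139 ((0.6029869914054871, -0.3271254003047943), (0.06174027547240257, 0.012915742583572865), 66.20188903808594) [ 0.6026 -0.3259  0.2432] 0.24811997980745815
top bar 87 ((0.6166529059410095, -0.2978009879589081), (0.06267334520816803, 0.01573808491230011), 71.91925048828125) [ 0.6149 -0.3003  0.2443] 0.2505527796599496
```

View pics/wrist10.png

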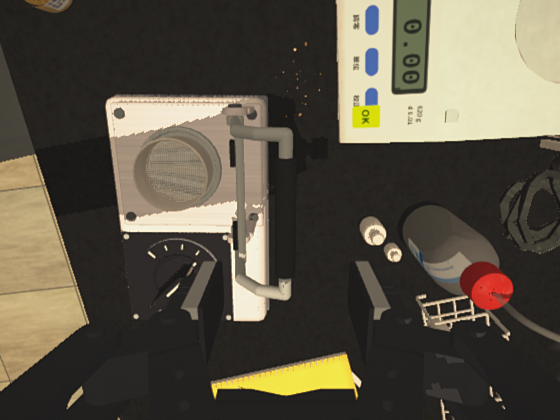

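View pics/side10.png

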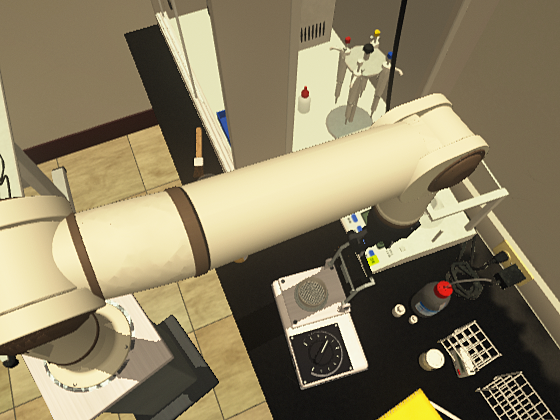

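Call:
apply_moves(
  plan=[
    [[-1,0,-15],[0.008,-0.008,-0.01]],
    [[-1,0,-18],[0,0,0]],
    [[0,0,-18],[0,0,0]],
    [[0,0,-18],[0,0,0]],
    [[0,0,-15],[0,0,0]],
    [[0,0,-8],[0,0,0]],
    [[0,0,0],[0,0,0]],
    [[0,0,0],[0,0,0]],
  ],
)

```text
clock: 13.55
eef_pos: [0.608, -0.3154, 0.2272]
tcp_rot: [-2.617, -1.731, -0.018]
force: [0.3, 0.3, 0.0]
finger_gap: 0.0512
```

```bash
python3 - <<'E'
from h import *
st()
c=read_camera("wrist"); save(c,'w11')
E
```

```text
t 13.55 pos [ 0.608  -0.3154  0.2272] yaw 1.169 z [ 0.007  0.009 -1.   ] F [0.3 0.3 0. ] gap 0.0512 j [ 0.88  0.62 -0.66  1.45  0.38  1.2  -0.23]
```

View pics/w11.png

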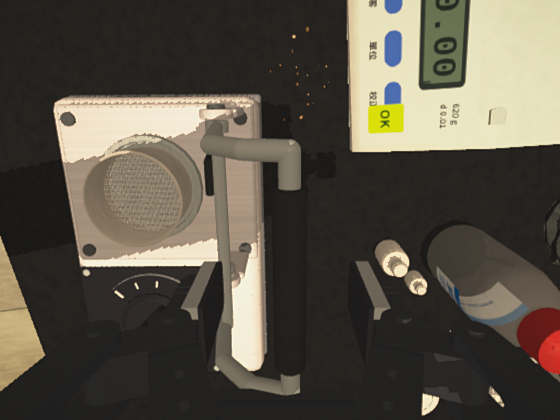

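Call:
apply_moves(
  plan=[
    [[1,0,-5],[0,0,0]],
    [[0,0,-2],[0,0,0]],
    [[0,0,0],[0,0,0]],
  ],
)

```text
clock: 13.9
eef_pos: [0.6104, -0.3158, 0.2218]
tcp_rot: [-2.62, -1.733, -0.021]
force: [-0.6, 0.2, -0.0]
finger_gap: 0.0515
```

Call:
apply_moves(
  plan=[
    [[0,0,0],[0,0,0]],
    [[0,0,0],[0,0,0]],
    [[0,0,0],[0,0,0]],
    [[0,0,0],[0,0,0]],
    [[0,0,0],[0,0,0]],
  ],
  fingers=0,
)

```text
clock: 14.4
eef_pos: [0.6108, -0.3157, 0.2223]
tcp_rot: [2.62, 1.734, 0.021]
force: [0.7, 0.2, 0.1]
finger_gap: 0.011
```

```bash
python3 - <<'E'
from h import *
st()
c=read_camera("wrist"); save(c,'w12')
E
```

```text
t 14.40 pos [ 0.6108 -0.3157  0.2223] yaw 1.169 z [ 0.011  0.007 -1.   ] F [0.7 0.2 0.1] gap 0.0110 j [ 0.88  0.62 -0.66  1.45  0.38  1.19 -0.23]
```

View pics/w12.png

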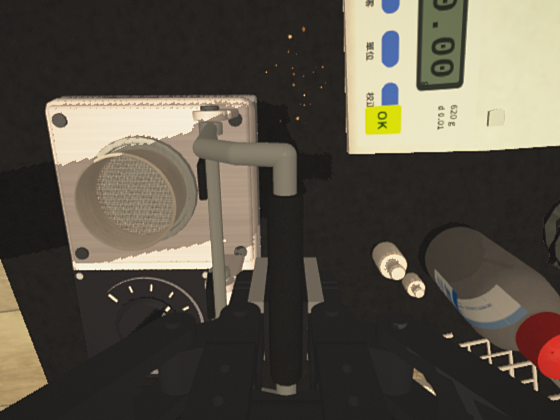

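```bash
cat >> h.py <<'E'
H=np.array([.5684,-.2960,.120]); XL=np.array([np.cos(-.399),np.sin(-.399)]); YL=np.array([-XL[1],XL[0]])
def arc(dphi,n,off=.0170):
    s=read_state(); p=np.array(s["eef_pos"]); y,z=yaw(s); b=p-z*off
    hx=(b[:2]-H[:2])@XL; hy=(b[:2]-H[:2])@YL; hz=b[2]-H[2]; phi=np.arctan2(hz,-hx); print("theta",phi-.2203,"r",np.hypot(hx,hz),"lat",hy)
    cur=b.copy()
    for i in range(1,n+1):
        a=max(phi-i*dphi,.2203); t=np.r_[H[:2]-XL*.128*np.cos(a),H[2]+.128*np.sin(a)]
        d=(t-cur)*1e3; cur=t; print(i,np.round(d,0).astype(int),round(a-.2203,3))
E
python3 -c "
from h import *; arc(.08,8)"
```

```text
theta 1.7230013108985218 r 0.1281239205735639 lat -0.0018947292375238473
1 [-8  6  3] 1.643
2 [-9  4  3] 1.563
3 [-9  4  2] 1.483
4 [-9  4  1] 1.403
5 [-9  4  0] 1.323
6 [-9  4 -1] 1.243
7 [-9  4 -2] 1.163
8 [-9  4 -2] 1.083
```

Call:
apply_moves(
  plan=[
    [[-9,4,3],[0,0,0]],
    [[-9,4,3],[0,0,0]],
    [[-9,4,2],[0,0,0]],
    [[-9,4,1],[0,0,0]],
  ],
)

```text
clock: 14.85
eef_pos: [0.5755, -0.301, 0.2325]
tcp_rot: [2.615, 1.729, 0.027]
force: [2.2, -1.9, -2.0]
finger_gap: 0.011
```

```bash
python3 -c "
from h import *; st();arc(.08,8)
c=read_camera('wrist'); save(c,'w13')"
```

```text
t 14.85 pos [ 0.5755 -0.301   0.2325] yaw 1.169 z [ 0.018  0.004 -1.   ] F [ 2.2 -1.9 -2. ] gap 0.0110 j [ 0.92  0.54 -0.68  1.56  0.35  1.15 -0.23]
theta 1.4136495297626799 r 0.12972542210739926 lat -0.002053200354609405
1 [-9  6 -1] 1.334
2 [-9  4 -1] 1.254
3 [-9  4 -1] 1.174
4 [-9  4 -2] 1.094
5 [-9  4 -3] 1.014
6 [-9  4 -4] 0.934
7 [-8  4 -5] 0.854
8 [-8  3 -5] 0.774
```

View pics/w13.png

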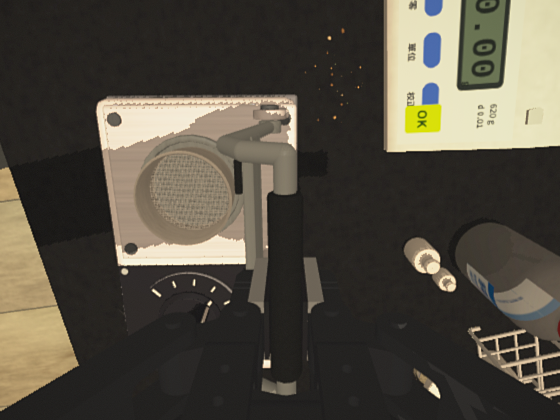

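The bar stays in the pads and the frame follows (upright arms now leaning forward). Continue.

Call:
apply_moves(
  plan=[
    [[-9,4,-1],[0,0,0]],
    [[-9,4,-1],[0,0,0]],
    [[-9,4,-1],[0,0,0]],
    [[-9,4,-2],[0,0,0]],
    [[-9,4,-3],[0,0,0]],
  ],
)

```text
clock: 15.4
eef_pos: [0.5273, -0.2809, 0.2273]
tcp_rot: [2.611, 1.724, 0.028]
force: [-1.0, -1.9, 5.2]
finger_gap: 0.0107
```

```bash
python3 -c "
from h import *; st();arc(.08,8)"
```

```text
t 15.40 pos [ 0.5273 -0.2809  0.2273] yaw 1.168 z [ 0.022 -0.001 -1.   ] F [-1.  -1.9  5.2] gap 0.0107 j [ 0.99  0.45 -0.7   1.7   0.32  1.08 -0.22]
theta 1.009356808345902 r 0.1318949647415606 lat -0.0021726686855862106
1 [-7  5 -7] 0.929
2 [-8  4 -5] 0.849
3 [-8  3 -5] 0.769
4 [-8  3 -6] 0.689
5 [-7  3 -7] 0.609
6 [-7  3 -7] 0.529
7 [-6  3 -8] 0.449
8 [-6  2 -8] 0.369
```

Call:
apply_moves(
  plan=[
    [[-7,3,-7],[0,0,0]],
    [[-8,4,-5],[0,0,0]],
    [[-8,3,-6],[0,0,0]],
    [[-8,3,-7],[0,0,0]],
  ],
)

```text
clock: 15.8
eef_pos: [0.493, -0.2666, 0.2062]
tcp_rot: [2.608, 1.722, 0.024]
force: [5.7, -2.2, -3.1]
finger_gap: 0.0108
```

```bash
python3 -c "
from h import *; st();arc(.08,8)
c=read_camera('wrist'); save(c,'w14')"
```

```text
t 15.80 pos [ 0.493  -0.2666  0.2062] yaw 1.167 z [ 0.022 -0.005 -1.   ] F [ 5.7 -2.2 -3.1] gap 0.0108 j [ 1.02  0.41 -0.71  1.82  0.31  1.01 -0.22]
theta 0.6831515053291104 r 0.13137648090311063 lat -0.002266564898257595
1 [-4  4 -9] 0.603
2 [-7  3 -7] 0.523
3 [-6  3 -8] 0.443
4 [-6  2 -8] 0.363
5 [-5  2 -9] 0.283
6 [-4  2 -9] 0.203
7 [-4  1 -9] 0.123
8 [ -3   1 -10] 0.043
```

View pics/w14.png

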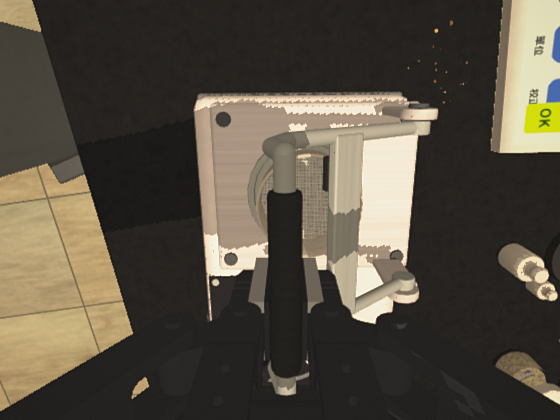

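The bar is still firmly in the pads, with the strap (335,220) coming over the sieve. Continue.

Call:
apply_moves(
  plan=[
    [[-5,2,-8],[0,0,0]],
    [[-6,3,-8],[0,0,0]],
    [[-6,3,-8],[0,0,0]],
    [[-6,2,-8],[0,0,0]],
  ],
)

```text
clock: 16.25
eef_pos: [0.465, -0.255, 0.1708]
tcp_rot: [2.613, 1.725, 0.017]
force: [8.5, -3.1, -2.2]
finger_gap: 0.0106
```

```bash
python3 -c "
from h import *; st();arc(.08,6)"
```

```text
t 16.25 pos [ 0.465  -0.255   0.1708] yaw 1.167 z [ 0.015 -0.003 -1.   ] F [ 8.5 -3.1 -2.2] gap 0.0106 j [ 1.03  0.4  -0.7   1.91  0.32  0.92 -0.23]
theta 0.3262164408779868 r 0.13045716363356966 lat -0.002458785381051155
1 [ -2   3 -10] 0.246
2 [-4  2 -9] 0.166
3 [ -3   1 -10] 0.086
4 [ -2   1 -10] 0.006
5 [ 0  0 -1] 0.0
6 [0 0 0] 0.0
```

Call:
apply_moves(
  plan=[
    [[-2,1,-9],[0,0,0]],
    [[-3,1,-9],[0,0,0]],
    [[-3,1,-8],[0,0,0]],
    [[-2,1,-6],[0,0,0]],
  ],
)

```text
clock: 16.65
eef_pos: [0.4524, -0.2497, 0.1353]
tcp_rot: [2.615, 1.727, 0.014]
force: [2.7, -2.9, 1.8]
finger_gap: 0.0107
```

```bash
python3 -c "
from h import *; st();arc(.08,3)"
```

```text
t 16.65 pos [ 0.4524 -0.2497  0.1353] yaw 1.167 z [ 0.012 -0.001 -1.   ] F [ 2.7 -2.9  1.8] gap 0.0107 j [ 1.02  0.43 -0.68  1.97  0.36  0.85 -0.26]
theta 0.0321791903044259 r 0.12913466210557592 lat -0.002461500173092692
1 [ 1  2 -4] 0.0
2 [0 0 0] 0.0
3 [0 0 0] 0.0
```

Call:
apply_moves(
  plan=[
    [[0,0,-2],[0,0,0]],
    [[0,0,-2],[0,0,0]],
    [[0,0,-2],[0,0,0]],
  ],
)

```text
clock: 16.95
eef_pos: [0.4519, -0.2495, 0.1323]
tcp_rot: [2.616, 1.727, 0.007]
force: [-8.6, 2.6, 29.2]
finger_gap: 0.0108
```

```bash
python3 -c "
from h import *; st();arc(.08,1)
c=read_camera('wrist'); save(c,'w15');c=read_camera('side'); save(c,'s15')"
```

```text
t 16.95 pos [ 0.4519 -0.2495  0.1323] yaw 1.167 z [ 0.008 -0.003 -1.   ] F [-8.6  2.6 29.2] gap 0.0108 j [ 1.01  0.44 -0.68  1.97  0.37  0.85 -0.27]
theta 0.008958789885667506 r 0.12889062676053206 lat -0.002449291978755022
1 [ 2  2 -1] 0.0
```

View pics/w15.png

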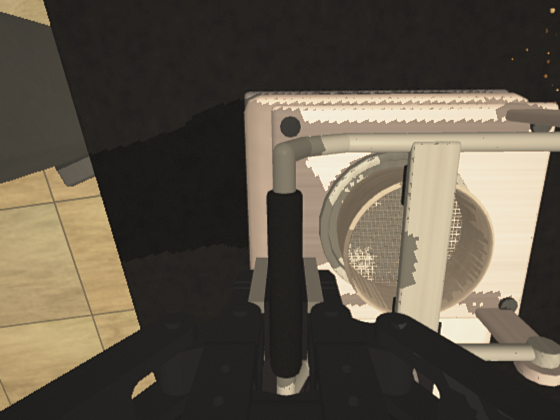

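Firm contact (29 N) at θ≈0, strap across the sieve mouth. Relax, then open.

Call:
apply_moves(
  plan=[
    [[0,0,1],[0,0,0]],
    [[0,0,0],[0,0,0]],
  ],
)

```text
clock: 17.25
eef_pos: [0.4521, -0.2496, 0.1341]
tcp_rot: [2.615, 1.727, 0.007]
force: [2.0, -2.4, -0.2]
finger_gap: 0.0109
```

Call:
apply_moves(
  plan=[
    [[0,0,0],[0,0,0]],
    [[0,0,0],[0,0,0]],
    [[0,0,0],[0,0,0]],
    [[0,0,0],[0,0,0]],
  ],
  fingers=0.5,
)

```text
clock: 17.65
eef_pos: [0.4492, -0.2471, 0.1317]
tcp_rot: [2.622, 1.731, 0.002]
force: [0.1, -0.7, 0.0]
finger_gap: 0.0427
```

```bash
python3 -c "
from h import *; st()
c=read_camera('wrist'); save(c,'w16')"
```

```text
t 17.65 pos [ 0.4492 -0.2471  0.1317] yaw 1.167 z [ 0.001  0.001 -1.   ] F [ 0.1 -0.7  0. ] gap 0.0427 j [ 1.01  0.44 -0.68  1.97  0.36  0.85 -0.27]
```

View pics/w16.png

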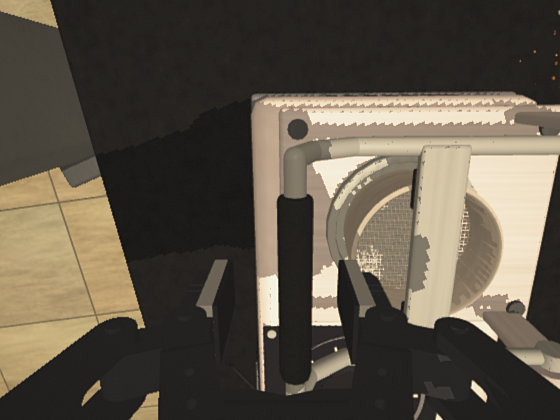

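Call:
apply_moves(
  plan=[
    [[2,-1,10],[0,0,0]],
    [[0,0,20],[0,0,0]],
    [[0,0,25],[0,0,0]],
    [[0,-10,20],[0,0,-0.13]],
    [[0,-25,5],[0,0,-0.13]],
    [[-2,-30,0],[0,0,-0.13]],
    [[-3,-30,0],[0,0,-0.13]],
    [[-3,-25,0],[0,0,-0.13]],
  ],
)

```text
clock: 18.5
eef_pos: [0.4457, -0.3664, 0.2209]
tcp_rot: [3.041, 0.784, 0.013]
force: [-0.0, 0.0, -0.3]
finger_gap: 0.0428
```

Call:
apply_moves(
  plan=[
    [[0,-15,0],[0,0,-0.08]],
    [[0,0,0],[0,0,0]],
    [[0,0,0],[0,0,0]],
  ],
)

```text
clock: 18.8
eef_pos: [0.4448, -0.3861, 0.2229]
tcp_rot: [3.071, 0.647, 0.014]
force: [0.5, 0.3, -0.3]
finger_gap: 0.0427
```

```bash
python3 - <<'E'
from h import *
np.set_printoptions(precision=4,suppress=True)
st()
for n in ("wrist","side"):
    c=read_camera(n); save(c,n+"17");X=pts(c)
    m=(X[...,2]>.084)&(X[...,2]<.094)&(np.hypot(X[...,0]-.439,X[...,1]+.391)<.036)
    if m.sum()>10: print("dial",m.sum(),cv2.minAreaRect(X[m][:,:2].astype(np.float32)))
E
```

```text
t 18.80 pos [ 0.4448 -0.3861  0.2229] yaw 0.415 z [ 0.01  -0.002 -1.   ] F [ 0.5  0.3 -0.3] gap 0.0427 j [ 1.08  0.41 -0.52  1.72  0.22  1.06 -0.67]
dial 1133 ((0.4390546679496765, -0.3912352919578552), (0.057806503027677536, 0.012946720235049725), 21.858293533325195)
dial 122 ((0.43357235193252563, -0.3920057415962219), (0.049807921051979065, 0.012293008156120777), 21.79914665222168)
```

View pics/wrist17.png

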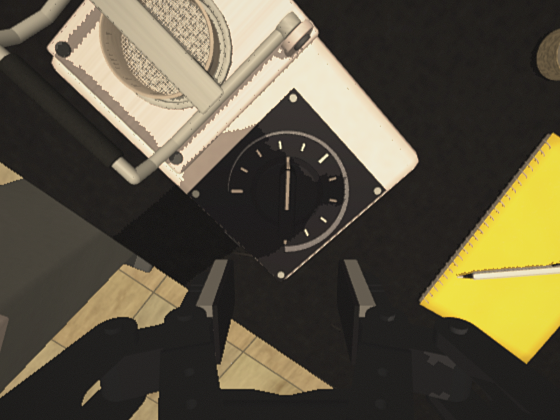

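View pics/side17.png

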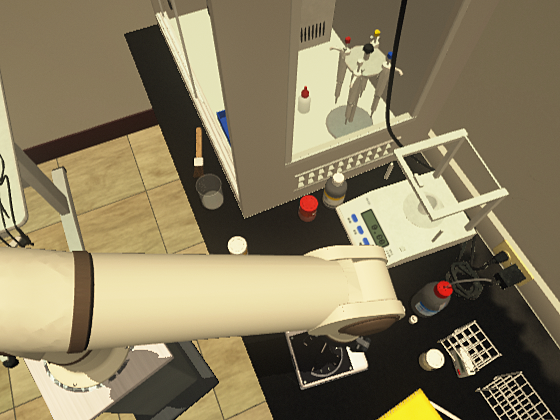

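Call:
apply_moves(
  plan=[
    [[-3,-3,-20],[0.001,0.005,-0.03]],
    [[-3,-2,-25],[0,0.004,0]],
    [[0,0,-25],[0,0,0]],
    [[0,0,-25],[0,0,0]],
    [[0,0,-15],[0,0,0]],
    [[0,0,0],[0,0,0]],
    [[0,0,0],[0,0,0]],
  ],
)

```text
clock: 19.6
eef_pos: [0.4428, -0.3828, 0.1127]
tcp_rot: [3.076, 0.63, 0.007]
force: [-0.2, -0.4, -0.1]
finger_gap: 0.0426
```

```bash
python3 - <<'E'
from h import *
st()
c=read_camera("wrist"); save(c,"w18")
E
```

```text
t 19.60 pos [ 0.4428 -0.3828  0.1127] yaw 0.404 z [ 0.005 -0.    -1.   ] F [-0.2 -0.4 -0.1] gap 0.0426 j [ 1.03  0.54 -0.47  1.82  0.31  0.86 -0.75]
```

View pics/w18.png

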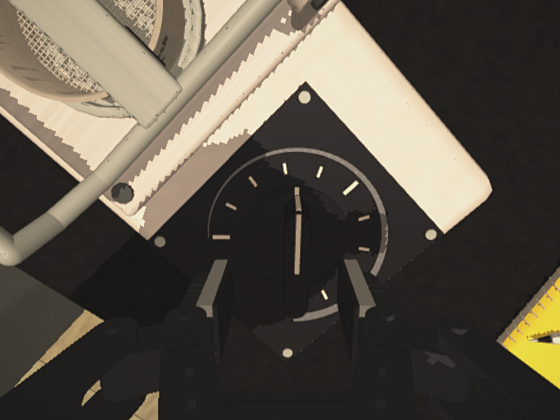

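Knob bar at u≈297 vs finger mid 287: shift (−4, −8) mm, then go down.

Call:
apply_moves(
  plan=[
    [[-2,-4,0],[0,0.005,-0.01]],
    [[-2,-4,-5],[0,0,-0.01]],
    [[0,0,-12],[0,0,0]],
    [[0,0,0],[0,0,0]],
    [[0,0,0],[0,0,0]],
  ],
)

```text
clock: 20.15
eef_pos: [0.4402, -0.3938, 0.0981]
tcp_rot: [3.079, 0.594, 0.004]
force: [0.3, -0.7, -0.2]
finger_gap: 0.0428
```

```bash
python3 -c "
from h import *; st()"
```

```text
t 20.15 pos [ 0.4402 -0.3938  0.0981] yaw 0.381 z [ 0.004 -0.005 -1.   ] F [ 0.3 -0.7 -0.2] gap 0.0428 j [ 1.03  0.56 -0.45  1.81  0.32  0.83 -0.77]
```

Call:
apply_moves(
  plan=[
    [[-1,2,-10],[0.005,0.004,0]],
    [[0,1,-10],[0,0,0]],
    [[0,0,-10],[0,0,0]],
    [[0,0,-4],[0,0,0]],
    [[0,0,0],[0,0,0]],
    [[0,0,0],[0,0,0]],
  ],
)

```text
clock: 20.75
eef_pos: [0.4386, -0.3894, 0.0599]
tcp_rot: [-3.082, -0.596, 0.003]
force: [0.5, -0.3, 0.1]
finger_gap: 0.0425
```

```bash
python3 -c "
from h import *; st()
c=read_camera('wrist'); save(c,'w19')"
```

```text
t 20.75 pos [ 0.4386 -0.3894  0.0599] yaw 0.382 z [-0.002  0.002 -1.   ] F [ 0.5 -0.3  0.1] gap 0.0425 j [ 1.01  0.62 -0.43  1.83  0.35  0.77 -0.8 ]
```

View pics/w19.png

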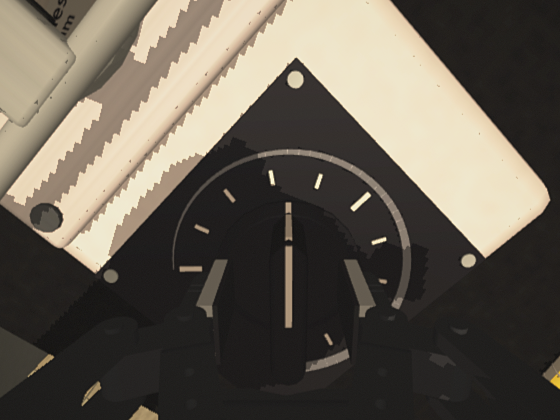

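Call:
apply_moves(
  plan=[
    [[0,-1,4],[0,0,0]],
    [[0,0,0],[0,0,0]],
  ],
)

```text
clock: 21.0
eef_pos: [0.4391, -0.3908, 0.0649]
tcp_rot: [-3.083, -0.596, 0.002]
force: [0.4, 0.3, 0.2]
finger_gap: 0.0431
```

Call:
apply_moves(
  plan=[
    [[0,0,0],[0,0,0]],
    [[0,0,0],[0,0,0]],
    [[0,0,0],[0,0,0]],
    [[0,0,0],[0,0,0]],
  ],
  fingers=0,
)

```text
clock: 21.4
eef_pos: [0.4391, -0.3904, 0.066]
tcp_rot: [-3.083, -0.596, 0.001]
force: [0.8, -0.1, -1.1]
finger_gap: 0.0119
```

```bash
python3 -c "
from h import *; st()"
```

```text
t 21.40 pos [ 0.4391 -0.3904  0.066 ] yaw 0.382 z [-0.001  0.001 -1.   ] F [ 0.8 -0.1 -1.1] gap 0.0119 j [ 1.01  0.61 -0.44  1.83  0.35  0.78 -0.79]
```

Call:
apply_moves(
  plan=[
    [[0,0,0],[0,0,-0.1]],
    [[0,0,0],[0,0,-0.1]],
    [[0,0,0],[0,0,-0.1]],
    [[0,0,0],[0,0,-0.1]],
  ],
)

```text
clock: 21.8
eef_pos: [0.439, -0.3899, 0.066]
tcp_rot: [-3.139, 0.048, 0.001]
force: [-1.4, 0.8, 0.9]
finger_gap: 0.0118
```

```bash
python3 -c "
from h import *; st()"
```

```text
t 21.80 pos [ 0.439  -0.3899  0.066 ] yaw -0.031 z [-0.001  0.002 -1.   ] F [-1.4  0.8  0.9] gap 0.0118 j [ 0.94  0.59 -0.34  1.83  0.27  0.77 -1.14]
```

Call:
apply_moves(
  plan=[
    [[0,0,0],[0,0,-0.1]],
    [[0,0,0],[0,0,-0.1]],
    [[0,0,0],[0,0,-0.1]],
    [[0,0,0],[0,0,-0.1]],
    [[0,0,0],[0,0,-0.1]],
    [[0,0,0],[0,0,-0.1]],
    [[0,0,0],[0,0,-0.1]],
    [[0,0,0],[0,0,-0.1]],
  ],
)

```text
clock: 22.6
eef_pos: [0.4394, -0.3889, 0.066]
tcp_rot: [-2.853, 1.31, -0.0]
force: [-0.2, 0.4, 0.2]
finger_gap: 0.0123
```

```bash
python3 -c "
from h import *; st()"
```

```text
t 22.60 pos [ 0.4394 -0.3889  0.066 ] yaw -0.861 z [ 0.001  0.002 -1.   ] F [-0.2  0.4  0.2] gap 0.0123 j [ 0.79  0.57 -0.14  1.84  0.11  0.74 -1.84]
```

Remaining −0.48.

Call:
apply_moves(
  plan=[
    [[0,-1,0],[0,0,-0.1]],
    [[0,0,0],[0,0,-0.1]],
    [[0,0,0],[0,0,-0.1]],
    [[0,0,0],[0,0,-0.1]],
    [[0,0,0],[0,0,-0.06]],
    [[0,0,0],[0,0,0]],
  ],
)

```text
clock: 23.2
eef_pos: [0.44, -0.3885, 0.066]
tcp_rot: [-2.462, 1.947, 0.0]
force: [-1.0, 1.0, 2.2]
finger_gap: 0.012
```

```bash
python3 -c "
from h import *; st()
c=read_camera('wrist'); save(c,'w20')"
```

```text
t 23.20 pos [ 0.44   -0.3885  0.066 ] yaw -1.338 z [ 0.001  0.002 -1.   ] F [-1.   1.   2.2] gap 0.0120 j [ 0.69  0.56 -0.02  1.84  0.01  0.74 -2.24]
```

View pics/w20.png

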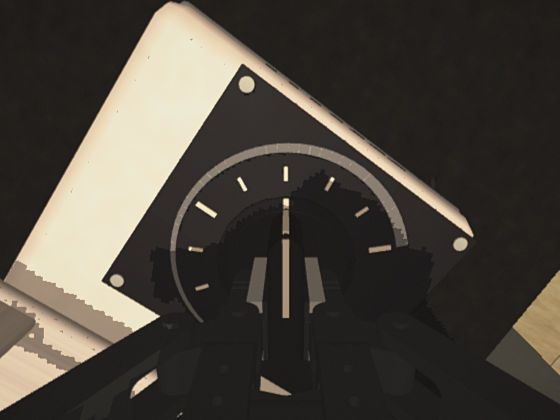

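The pointer (286,203) lines up with tick 7 (285,173), counting from the long 5 tick at (206,209). Release and retreat.

Call:
apply_moves(
  plan=[
    [[0,0,0],[0,0,0]],
    [[0,0,0],[0,0,0]],
    [[0,0,0],[0,0,0]],
    [[0,0,0],[0,0,0]],
  ],
  fingers=0.5,
)

```text
clock: 23.65
eef_pos: [0.4405, -0.3892, 0.066]
tcp_rot: [-2.468, 1.941, -0.002]
force: [-0.5, 0.3, -0.4]
finger_gap: 0.0426
```

Call:
apply_moves(
  plan=[
    [[0,0,10],[0,0,0]],
    [[0,0,20],[0,0,0]],
    [[0,0,25],[0,0,0]],
    [[0,0,30],[0,0,0]],
    [[0,0,35],[0,0,0]],
    [[0,-10,35],[0,0,0]],
    [[0,-10,20],[0,0,0]],
    [[0,0,0],[0,0,0]],
  ],
)

```text
clock: 24.45
eef_pos: [0.439, -0.4086, 0.2524]
tcp_rot: [-2.469, 1.939, -0.004]
force: [0.9, -0.5, -0.2]
finger_gap: 0.0431
```

Call:
apply_moves(
  plan=[
    [[-20,-30,0],[0,0,0.1]],
    [[-20,-30,0],[0,0,0.1]],
    [[-20,-30,0],[0,0,0.1]],
    [[-20,-30,0],[0,0,0.1]],
    [[-10,-20,0],[0,0,0.1]],
    [[0,0,0],[0,0,0]],
    [[0,0,0],[0,0,0]],
    [[0,0,0],[0,0,0]],
  ],
)

```text
clock: 25.25
eef_pos: [0.3464, -0.5455, 0.249]
tcp_rot: [-2.88, 1.229, 0.005]
force: [0.4, 0.1, -0.1]
finger_gap: 0.0427
```

```bash
python3 - <<'E'
from h import *
np.set_printoptions(precision=4,suppress=True)
st()
for n in ("side","top"):
    c=read_camera(n); save(c,n+"21");X=pts(c)
    m=(X[...,2]>.084)&(X[...,2]<.094)&(np.hypot(X[...,0]-.439,X[...,1]+.391)<.036)
    if m.sum()>10: print(n,"dial",m.sum(),cv2.minAreaRect(X[m][:,:2].astype(np.float32)))
    m=(np.hypot(X[...,0]-.453,X[...,1]+.2475)<.035)&(X[...,2]>.135)&(X[...,2]<.17)
    if m.sum()>5: print("bar",m.sum(),X[m].mean(0),np.percentile(X[m][:,2],95))
    m=(X[...,2]>.107)&(X[...,2]<.119)&(np.hypot(X[...,0]-.509,X[...,1]+.271)<.042)
    if m.sum()>5: print("sieve",m.sum(),circ(X[m][:,:2]),X[m][:,2].mean())
    for nn,lo,hi,p in (("jar",.066,.078,(.4435,-.0459)),("beak",.086,.098,(.4845,.1434)),("red",.066,.078,(.6755,-.0685))):
        m=(X[...,2]>lo)&(X[...,2]<hi)&(np.hypot(X[...,0]-p[0],X[...,1]-p[1])<.05)
        if m.sum()>5: print(nn,cv2.minEnclosingCircle(X[m][:,:2].astype(np.float32)))
c=read_camera("side")
cv2.imwrite("pics/s21z.png",cv2.resize(c["image"][210:400,190:390,::-1],None,fx=3,fy=3,interpolation=cv2.INTER_CUBIC))
E
```

```text
t 25.25 pos [ 0.3464 -0.5455  0.249 ] yaw -0.807 z [ 0.001  0.011 -1.   ] F [ 0.4  0.1 -0.1] gap 0.0427 j [ 1.    0.45 -0.05  1.54  0.02  1.16 -1.43]
side dial 132 ((0.43776366114616394, -0.38921600580215454), (0.012438804842531681, 0.05778328701853752), 13.479911804199219)
bar 161 [ 0.451  -0.2469  0.1508] 0.1543645912363273
sieve 90 (array([ 0.5079, -0.2716,  0.0336]), np.float64(0.0013439825723873583)) 0.11309095605050969
jar ((0.44206303358078003, -0.04504283890128136), 0.02555781416594982)
beak ((0.48305657505989075, 0.1444721668958664), 0.03733190521597862)
red ((0.6745064854621887, -0.06930073350667953), 0.02670206129550934)
top dial 66 ((0.43888938426971436, -0.38985541462898254), (0.013017915189266205, 0.05739863961935043), 12.878778457641602)
bar 101 [ 0.4526 -0.247   0.1522] 0.15628970810682308
sieve 57 (array([ 0.5093, -0.2718,  0.0337]), np.float64(0.0011801670674875752)) 0.11355221037833929
jar ((0.4436670243740082, -0.0458211787045002), 0.025077367201447487)
beak ((0.484499454498291, 0.14295993745326996), 0.03632128983736038)
red ((0.675190806388855, -0.06866452097892761), 0.02575865015387535)
```

View pics/s21z.png

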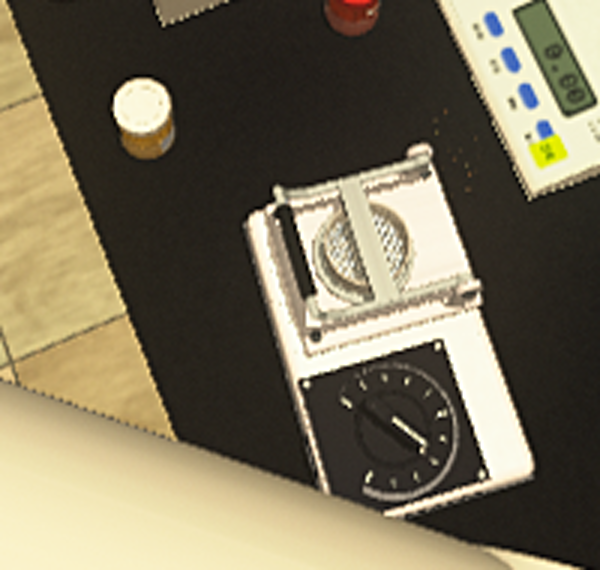

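Everything checks out: dial direction is about −76.8° (joint ≈3.30), the bar top is level, and the bystanders haven't moved. I'm handing it in.

```bash
python3 -c "
from h import *; print(sign_off()); st()"
```

```text
the job is handed in; nothing more can be done
None
the job is handed in; nothing more can be done
```

The job is handed in, at about 25 s on the robot's clock. The sieve stands in the receiver with the hold-down frame closed on it, and the dial is at 7. `sign_off` reported no verdict, so the results below are my own measurements.

- **Sieve:** it touched the receiver floor at the expected height and was released there. My last checks put it within about 1 mm of the receiver's centre, with its rim at about 113 mm (115 mm is nominal).
- **Hold-down frame:** I kept hold of the grip bar all the way down, pressed it onto the rim (29 N at contact), then eased off and let go. The top of the bar is at about 154–156 mm, where a level frame should put it (154.5 mm).
- **Dial:** after I let go, both cameras put the pointer at about 3.30 rad (target 3.299). The wrist picture taken just before showed it in line with tick 7.
- **Bystanders:** the white-lid jar, the beaker and the red-lid jar moved by less than about 2 mm. I did not measure the brush; the arm never went near it.
- **Robot:** it is clear of everything, with the tool raised to 0.25 m.

No check failed. The arm sometimes missed its targets by up to about 1 cm between moves, so I corrected the position before each grasp and before setting the sieve down.

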